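# Put the glue stick away in the storage jar and close it

## Robot

A 7-joint arm with a two-finger parallel gripper is mounted at the origin on a cart in front of the work surface, level with it; the furniture and walls round the work are solid. World frame = base frame: x ahead of the robot, y to its left, z up, the work surface at z = 0. Lengths are in m, angles in rad, forces in N, time in s.
With the tool pointing down it reaches from about 0.425 to 0.875 m from the base axis. Payload 4.7 kg.
Tool frame: the origin (TCP) lies at the very end of the fingers, on their centre line; the grasp point (between the pads) lies 19 mm behind it; z points along the fingers, x is the direction in which the jaws open and shut, and the axes are right-handed (so a half turn about z gives the same grasp; the last joint's range is limited). The gripper opens to 85 mm and grips with 20 to 120 N. Pads are 22 mm wide; open, the fingers measure 114 mm over their backs; the gripper's body (76 mm by 85 mm) begins 54 mm behind the grasp point. The pads swing forward as they close: fully open they stand 13 mm farther back than shut.
Start: joints at [-1.113, 0.321, -0.07, 1.45, 0.023, 1.371, -0.057], TCP at [0.279, 0.587, 0.231] pointing down, gripper open.
Joint ranges: [-2.86, 2.86], [-0.3, 2.09], [-1.38, 1.24], [0.06, 2.45], [-1.56, 4.7], [0.09, 2.05], [-2.69, 2.69]. Speed limits (rad/s): [2.57, 2.57, 3.14, 3.14, 3.14, 3.14, 3.14].

## Interface

Orientations are given as a 3x3 rotation matrix whose columns are the frame's x, y, z axes.
In Python, from rig import state, grab_frame, sign_off gives the robot as it stands.
- The arm moves only by the tool play_rows, never from a script. Its argument "moves" is a list of rows, each a list of 7 numbers: the shift along the tool's x, y, z in m, then the turn, a rotation vector about the tool's x, y, z in degrees, then the opening, from 0 (shut) to 1 (fully open). In form: [[dx, dy, dz, rx, ry, rz, claw], ...]. A call has 1 to 5 rows; each row shifts and turns the commanded pose from where the row before left it, along the tool's axes as they then stand; what a row does not reach is not made up. A row lasts 1/10 s, in which the tool goes at most 50 mm and 8.59 degrees, less where a joint would pass 70% of its speed; a pose out of reach is approached as far as the arm can. A call is refused whole if a number of a shift passes 0.05 or a number of a turn 8.59, either way. A call with a gripper value outside its range is refused whole. The fingers move at their own pace and stop on an object; the grip force is fixed at half the most. Time passes only in rows, so rows that do not move let the fingers close. It gives the time, the measured TCP pose, the force and the opening at its end, in the units of the state.
- state(): the state, without advancing time (a new reading comes with each control period).
- grab_frame(name): name is "scene" or "top" or "wrist"; returns a dict with "color" (480x640x3 uint8, blue, green, red), "range_z" (480x640 float32, m along the optical axis (not along the pixel's ray), 0 where there is no reading), "intrinsics" (3x3 intrinsics, pixels), "R" (3x3) and "t" (3): a world point X has camera coordinates R X + t; the wrist camera has in their place "T_tool_cam" (4x4, takes a point from camera to tool coordinates, whose origin is the TCP and whose axes are the tool frame's). Camera axes: x right, y down, z forward; pixel columns grow to the right and rows downward; lengths in m; the calibration is good to about 2 mm. A picture is of the moment at which its call begins: read the wrist's pose just before it.
- sign_off(): hands the job in, once; it reports no verdict.
The state is a dict: "time_s": time; "joints": joint angles; "dq": joint speeds; "joint_efforts": joint torques, N m; "tool_pos": TCP position; "orientation": TCP orientation; "contact_force": force on the tool from outside, world axes, zero at the start; "ft_torque": the same for the moment, N m; "width": opening from 0.0 (shut) to 1.0 (fully open).
Only numpy, scipy, OpenCV 4.12 (cv2) and the standard library are available. Lean on these libraries where they do the work, as an engineer would, in place of code of your own. Each camera call takes 0.05 s, during which the arm holds its last target.

## Task

Stand the glue stick from the black desk upright in the blue storage jar: you cannot tell how full the jar is, so lower the stick gently until you feel it touch the packing inside, and only then let go - do not drop it or ram it down. Then set the white cover over the jar, turned so that the notches in its edge fit over the jar's lugs and it sinks fully home on the shoulder; do not drop the cover either, and leave the two ink bottles standing where they are.

Things in the scene. Friction and masses are not known exactly. Their poses are not given: they have to be found in the camera images.
- glue_stick: Glue stick standing upright on the black desk (not the one on the grey side table): round, 26 mm diameter, 90 mm high, yellow and white with a green cap (the cap is the top 27 mm), about 35 g. It may be gripped anywhere, also round the cap. Origin: centre of its underside, z up along the stick. It and the ink bottles change places between starts.
- jar: Opaque blue round storage jar, fixed to the desk, open at the top. Body 134 mm outer diameter up to a flat ring-shaped shoulder at 74 mm height; above it a neck, 116 mm outer and 108 mm inner diameter, up to the rim at 90 mm height. Its yaw matters because of the lugs. Origin: centre of the jar's underside, at desk level, z up.
- jar_mouth (a point): Centre of the jar's mouth, level with the rim, 90 mm above the jar's underside. Inside the jar a flat cork packing disc lies across the full width, at an unknown level, different each time: its top is 18 to 57 mm above the desk. It is sprung: it gives about 1 mm for every 1.5 N, at most 8 mm, then it is hard.
- jar_lug (a point): Top of one of four equal white lugs that stand on the jar's shoulder, on the jar's own +x (this one), +y, -x and -y axes: each 14 mm wide along the circumference, 58 to 66 mm from the jar's axis, reaching 84 mm above the desk (10 mm above the shoulder).
- cover: White round cover, loose, about 200 g, standing on the desk open side down: 132 mm outer and 122 mm inner diameter, 88 mm high (84 mm inside), plus a grip on top. Origin: centre of its lower edge, z up. Home on the jar its origin is 74 mm above the jar's origin; with the notches off the lugs it stands about 10 mm higher.
- cover_notch (a point): Lower edge of the cover's skirt at one of its four equal notches, 24 mm wide and 13 mm high, on the cover's own +x (this one), +y, -x and -y axes. They fit over the jar's lugs in any of the four quarter turns.
- cover_grip (a point): Point on the cover's axis inside its blue bar grip, 110 mm above the cover's lower edge: a good height to pinch the bar. The bar stands upright in the middle of the top, 52 mm long (along the cover's x), 14 mm thick (along y), 30 mm high (from 88 to 118 mm above the lower edge).
- magenta_bottle: Magenta-capped refill ink bottle, 38 mm diameter, 90 mm high, standing on the desk; a bystander. Origin: centre of its underside, z up.
- yellow_bottle: Yellow-capped refill ink bottle, 38 mm diameter, 90 mm high, standing on the desk; a bystander. Origin: centre of its underside, z up.
Things that resemble listed ones, but are neither listed nor needed, are in the scene too. What is shaped like the glue_stick but orange is not meant.

How it is judged:
On the way, in this order (a step that is already met when the one before it is completed fails the run):
1. the glue stick, still held, has been lowered into the jar until it touches what is inside (horizontal distance between glue_stick and jar below 0.045 m and z of glue_stick in the frame of jar below 0.07 m and angle between glue_stick's own z axis and vertical below 0.15 rad and contact force between the fingers and glue_stick above 0.3 N and contact force between glue_stick and jar above 0.2 N), for 0.1 s.
2. the glue stick has been let go and stands upright in the jar (horizontal distance between glue_stick and jar below 0.045 m and z of glue_stick in the frame of jar below 0.07 m and angle between glue_stick's own z axis and vertical below 0.15 rad and contact force between the fingers and glue_stick below 0.05 N and linear speed of glue_stick below 0.03 m/s), for 0.2 s.
At the end, for the whole second after the job is handed in: Glue stick in the jar on the packing, upright within 0.15 rad; cover fully home on the shoulder (3 mm in height, 7 mm off centre, 0.04 rad of level), notches over lugs; both released and at rest; both ink bottles upright within 0.2 rad and 40 mm of their start (all of step 2 and z of cover in the frame of jar between 0.071 and 0.077 m and horizontal distance between cover and jar below 0.007 m and angle between cover's own z axis and vertical below 0.04 rad and linear speed of cover below 0.03 m/s and contact force between the fingers and cover below 0.05 N and angle between each of magenta_bottle, yellow_bottle's own z axis and vertical below 0.2 rad and distance of each of magenta_bottle, yellow_bottle from where it was at the start of the episode below 0.04 m); the robot touches nothing.
It fails at once if the glue stick is dropped: it moves faster than 0.3 m/s with no finger on it (a fall of more than about 5 mm) (contact force between the fingers and glue_stick below 0.05 N and linear speed of glue_stick above 0.3 m/s).
It fails at once if the glue stick is rammed against the jar or its packing with more than 20 N (contact force between glue_stick and jar above 20 N).
It fails at once if the cover is dropped: it moves faster than 0.6 m/s with no finger on it (a fall of more than about 18 mm) (contact force between the fingers and cover below 0.05 N and linear speed of cover above 0.6 m/s).
It fails at once if the magenta ink bottle is knocked over or shifted by more than 40 mm (angle between magenta_bottle's own z axis and vertical above 0.5 rad or distance of magenta_bottle from where it was at the start of the episode above 0.04 m).
It fails at once if the yellow ink bottle is knocked over or shifted by more than 40 mm (angle between yellow_bottle's own z axis and vertical above 0.5 rad or distance of yellow_bottle from where it was at the start of the episode above 0.04 m).
It also fails if it takes over 56 s, if anything falls off the work surface, if the arm or the gripper's body presses on something with over 40 N, if the wrist force passes 120 N, or if a joint passes its speed limit or range.

## Working session

There is one attempt and no reset: what is moved stays moved. The work goes in short steps, Python scripts to look and compute and a tool call to move; the robot and the scene stay as the last step left them, time stands still between calls to the robot, and variables do not carry over. Pictures are saved under pics/ and viewed, and the job is handed in when it is done.

Besides the shell and the picture viewer there is one more tool, called as name(argument=value, ...), one argument or row to a line, values as JSON. play_rows: Moves the arm, as the interface text tells. Its arguments: {"type":"object","properties":{"moves":{"type":"array"}},"required":["moves"]}

```bash
ls; mkdir -p pics; python3 - <<'E'
from rig import state, grab_frame
import cv2,numpy as np,pickle
s=state()
for k in s: print(k,np.round(s[k],4).tolist())
for n in ["scene","top","wrist"]:
    f=grab_frame(n); cv2.imwrite(f"pics/{n}0.png",f["color"]); pickle.dump((f,s),open(f"{n}0.pkl","wb"))
    print(n,[ (k,np.round(f[k],3).tolist()) for k in f if k not in("color","range_z")])
E
```

```text
pics
time_s 0.0
joints [-1.1129, 0.3218, -0.0701, 1.4516, 0.0226, 1.3708, -0.0569]
dq [0.0005, 0.0015, -0.0002, 0.0007, 0.0003, -0.0001, 0.0013]
joint_efforts [0.0001, -49.3579, -0.3823, -31.4339, 0.0129, 0.0113, 0.0]
tool_pos [0.2789, 0.5865, 0.2302]
orientation [[0.4293, 0.9031, -0.0007], [0.9031, -0.4293, -0.0017], [-0.0019, 0.0001, -1.0]]
contact_force [-0.0613, 0.3047, 0.3894]
ft_torque [-0.0112, -0.0122, -0.0521]
width 0.9988
scene [('intrinsics', [[570.448, 0.0, 313.585], [0.0, 570.448, 242.12], [0.0, 0.0, 1.0]]), ('R', [[0.751, -0.66, -0.005], [-0.441, -0.497, -0.748], [0.491, 0.564, -0.664]]), ('t', [-0.409, 0.339, 0.885])]
top [('intrinsics', [[465.755, 0.0, 316.082], [0.0, 465.755, 245.277], [0.0, 0.0, 1.0]]), ('R', [[-0.103, -0.995, 0.004], [-0.973, 0.1, -0.21], [0.209, -0.026, -0.978]]), ('t', [0.066, 0.56, 0.861])]
wrist [('intrinsics', [[362.28, 0.0, 312.805], [0.0, 362.28, 233.884], [0.0, 0.0, 1.0]]), ('T_tool_cam', [[1.0, 0.001, -0.0, 0.0], [-0.001, 0.951, 0.309, -0.079], [0.001, -0.309, 0.951, -0.143], [0.0, 0.0, 0.0, 1.0]])]
```

View pics/scene0.png

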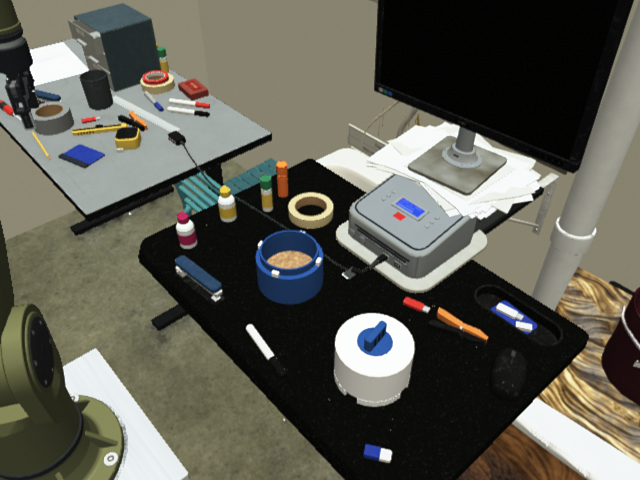

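View pics/top0.png

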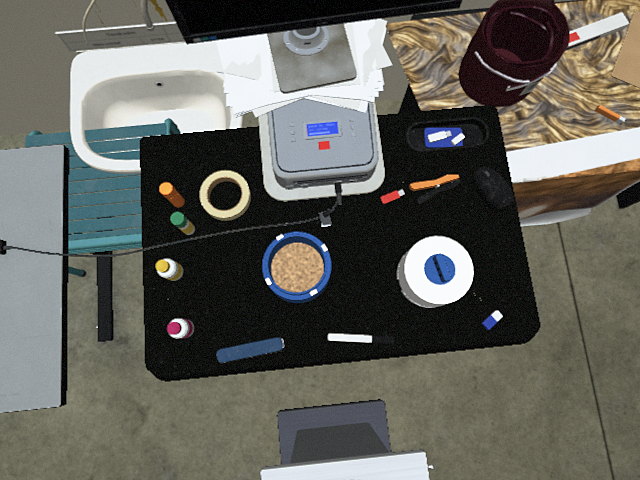

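View pics/wrist0.png

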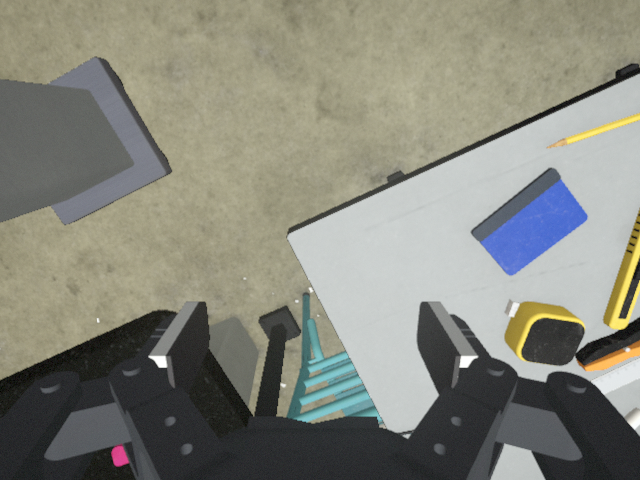

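The scene picture shows these candidates for the glue stick:
- Green-capped stick on the black desk: scene (266,193), top (180,222).
- Orange look-alike: scene (282,180), top (170,195).
- Green-capped stick on the grey side table: scene (162,60).
- Yellow-capped bottle: scene (227,205).
- Magenta-capped bottle: scene (186,230).

By the description I choose the green-capped one on the black desk. The jar is at top (297,267) and the cover at top (436,271). Next I'll take a close crop and measure.

```bash
cat > h.py <<'E'
import numpy as np,cv2,pickle
def cloud(f,s=None):
    K=f["intrinsics"]; d=f["range_z"]; v,u=np.mgrid[0:480,0:640]
    P=np.stack([(u-K[0,2])/K[0,0]*d,(v-K[1,2])/K[1,1]*d,d],-1)
    if "R" in f: W=(P-f["t"])@f["R"]
    else:
        T=f["T_tool_cam"]; P=P@T[:3,:3].T+T[:3,3]
        W=P@np.array(s["orientation"]).T+s["tool_pos"]
    W[d<=0]=np.nan
    return W
def proj(f,X):
    c=np.asarray(X)@f["R"].T+f["t"]; K=f["intrinsics"]; return (c@K.T)[...,:2]/c[...,2:]
def circ(p,r=None):
    from scipy.optimize import least_squares
    c0=np.append(p.mean(0),r or .05)
    if r: return least_squares(lambda c:np.hypot(*(p-c).T)-r,c0[:2],loss='soft_l1',f_scale=.001).x
    return least_squares(lambda c:np.hypot(*(p-c[:2]).T)-c[2],c0,loss='soft_l1',f_scale=.001).x
E
python3 - <<'E'
from h import *
for n in ["scene","top"]:
    f,s=pickle.load(open(n+"0.pkl","rb")); W=cloud(f); x,y,z=W[...,0],W[...,1],W[...,2]
    print(n)
    for nm,pix in dict(scene=dict(stick=(266,193),orange=(282,180),yb=(227,205),mb=(186,230)),top=dict(stick=(180,222),orange=(170,195),yb=(168,268),mb=(179,328)))[n].items():
        p0=W[pix[1],pix[0]]
        m=(np.hypot(x-p0[0],y-p0[1])<.045)&(z>.02)&(z<.2)
        q=W[m]; print(nm,p0.round(3),len(q),'zmax',np.percentile(q[:,2],[50,90,99]).round(3),'med',np.median(q,0).round(4))
        t=q[q[:,2]>np.percentile(q[:,2],98)-.008]; print('   top',t.mean(0).round(4),np.ptp(t[:,:2],axis=0).round(3),len(t))
    m=(z<.01)&(z>-.02)&(x>.4)&(x<.9)&(abs(y)<.35); print('desk z',np.median(z[m]))
    for nm,pix in dict(scene=dict(jar=(290,263),cover=(372,350)),top=dict(jar=(297,267),cover=(436,271)))[n].items():
        print(nm,W[pix[1],pix[0]].round(4))
f,_=pickle.load(open("scene0.pkl","rb"))
c=np.hstack([cv2.resize(f["color"][150:240,170:300],None,fx=3,fy=3,interpolation=cv2.INTER_CUBIC),cv2.resize(f["color"][225:305,250:330],(270,270),interpolation=cv2.INTER_CUBIC)])
cv2.imwrite("pics/crop1.png",c)
f,_=pickle.load(open("top0.pkl","rb"))
c=np.hstack([cv2.resize(f["color"][227:312,250:350],(400,340),interpolation=cv2.INTER_CUBIC),cv2.resize(f["color"][227:312,386:486],(400,340),interpolation=cv2.INTER_CUBIC)])
cv2.imwrite("pics/crop2.png",c)
E
```

```text
scene
stick [0.63  0.263 0.057] 332 zmax [0.065 0.091 0.093] med [0.6313 0.2641 0.0652]
   top [0.6352 0.2701 0.0904] [0.026 0.028] 79
orange [0.691 0.28  0.056] 340 zmax [0.062 0.091 0.093] med [0.6937 0.2831 0.0617]
   top [0.6956 0.2886 0.0899] [0.068 0.038] 81
yb [0.54  0.29  0.053] 425 zmax [0.054 0.083 0.092] med [0.5424 0.2968 0.0543]
   top [0.5463 0.3038 0.087 ] [0.018 0.019] 47
mb [0.424 0.275 0.055] 472 zmax [0.055 0.083 0.09 ] med [0.4243 0.2796 0.0549]
   top [0.4269 0.2856 0.0865] [0.02  0.022] 58
desk z 0.0011830140457250735
jar [0.5347 0.0618 0.0401]
cover [ 0.4709 -0.2275  0.0921]
top
stick [0.629 0.264 0.093] 293 zmax [0.085 0.092 0.093] med [0.6337 0.2658 0.0854]
   top [0.6377 0.2694 0.0901] [0.026 0.026] 150
orange [0.689 0.284 0.082] 321 zmax [0.085 0.092 0.094] med [0.6946 0.2842 0.0851]
   top [0.6949 0.2871 0.0901] [0.069 0.037] 160
yb [0.544 0.294 0.079] 404 zmax [0.059 0.086 0.09 ] med [0.5455 0.2978 0.0594]
   top [0.5492 0.3047 0.0858] [0.022 0.02 ] 99
mb [0.429 0.278 0.08 ] 396 zmax [0.059 0.086 0.091] med [0.4295 0.2803 0.0595]
   top [0.4296 0.2871 0.0863] [0.02  0.019] 88
desk z 0.0005976225190648784
jar [0.528  0.0499 0.0388]
cover [ 0.4852 -0.212   0.0879]
```

View pics/crop1.png

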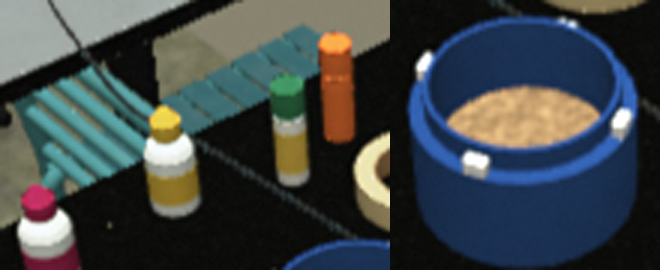

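View pics/crop2.png

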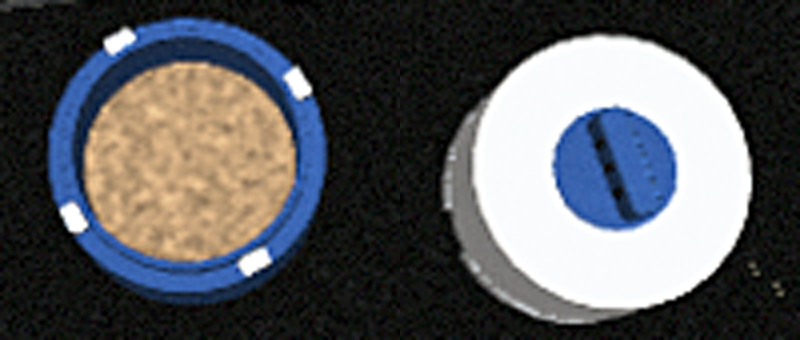

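The crop confirms the choice: green cap, white and yellow body, standing on the black desk. The orange one stands about 60 mm behind it. Now I'll fit the jar's yaw and the cover's yaw.

```bash
python3 - <<'E'
from h import *
for n in ["scene","top"]:
    f,s=pickle.load(open(n+"0.pkl","rb")); W=cloud(f); x,y,z=W[...,0],W[...,1],W[...,2]
    hsv=cv2.cvtColor(f["color"],cv2.COLOR_BGR2HSV)
    print(n)
    # jar
    c0=np.array([.535,.05])
    near=np.hypot(x-c0[0],y-c0[1])<.09
    m=near&(abs(z-.090)<.004); p=W[m][:,:2]
    # rim midline radius .056
    cj=circ(p,.056); print('jar rim',cj.round(4),len(p),'free',circ(p).round(4))
    blue=near&(abs(z-.074)<.003); 
    lug=near&(hsv[...,1]<60)&(hsv[...,2]>150)&(z>.06)
    r=np.hypot(x-cj[0],y-cj[1]); q=W[lug]; a=np.arctan2(q[:,1]-cj[1],q[:,0]-cj[0])
    print('lug z',np.percentile(q[:,2],[10,50,90]).round(3),'r',np.median(r[lug]).round(4), len(q))
    yaw=np.angle(np.mean(np.exp(4j*a)))/4; print('jar yaw',np.degrees(yaw), np.sort(np.degrees(a)).round(0)[::6])
    # via pixel centroids at z=.084
    num,lab,st,ct=cv2.connectedComponentsWithStats(lug.astype(np.uint8))
    for i in range(1,num):
        if st[i,4]<5: continue
        K=f["intrinsics"]; u,v=ct[i]; d=np.array([(u-K[0,2])/K[0,0],(v-K[1,2])/K[1,1],1])@f["R"]; o=-f["t"]@f["R"]
        X=o+d*(.082-o[2])/d[2]; print('  lug',ct[i].round(1),st[i,4],X.round(4),np.hypot(*(X[:2]-cj)).round(4),np.degrees(np.arctan2(X[1]-cj[1],X[0]-cj[0])).round(2))
    cork=near&(r<.045)&(z<.075); print('cork z',np.percentile(z[cork],[10,50,90]).round(4))
    # cover
    c1=np.array([.485,-.215]); near=np.hypot(x-c1[0],y-c1[1])<.09
    m=near&(abs(z-.088)<.004); p=W[m][:,:2]
    hull=cv2.convexHull(p.astype(np.float32))[:,0]
    (cx,cy),rr=cv2.minEnclosingCircle(p.astype(np.float32)); print('cover top enc',cx,cy,rr, 'hullfit',circ(hull.astype(float),.066).round(4))
    c=circ(hull.astype(float),.066)
    for lo in (.1,.108,.113):
        b=near&(z>lo)&(z<.13)&(np.hypot(x-c[0],y-c[1])<.04); q=W[b]
        if len(q)>5:
            (bx,by),(w,h),ang=cv2.minAreaRect(q[:,:2].astype(np.float32)); u,sv,vt=np.linalg.svd(q[:,:2]-q[:,:2].mean(0))
            print('bar',lo,len(q),q.mean(0).round(4),np.ptp(q,axis=0).round(3),'rect',round(bx,4),round(by,4),round(w,3),round(h,3),ang,'pca',np.degrees(np.arctan2(vt[0,1],vt[0,0]))%180, 'zmax',q[:,2].max())
E
```

```text
scene
jar rim [0.5237 0.0504] 451 free [0.5237 0.0504 0.0557]
lug z [0.08  0.084 0.087] r 0.0628 101
jar yaw 25.59077664408395 [-163. -159. -157. -155. -154. -153. -150. -149.  -70.  -68.  -66.  -62.
  -60.  -56.   28.  116.  120.]
  lug [259.4 244.2] 16 [0.4966 0.1094 0.082 ] 0.065 114.65
  lug [317.9 260.8] 36 [ 0.552  -0.0039  0.082 ] 0.0612 -62.48
  lug [274.7 272.8] 44 [0.4692 0.0256 0.082 ] 0.0599 -155.57
cork z [-0.7527 -0.7456  0.0393]
cover top enc 0.48613953590393066 -0.21746782958507538 0.0665084570646286 hullfit [ 0.4865 -0.2179]
bar 0.1 340 [ 0.4832 -0.2204  0.1144] [0.052 0.02  0.023] rect 0.4861 -0.2176 0.052 0.017 12.944671630859375 pca 10.172209939628402 zmax 0.12329953137718799
bar 0.108 279 [ 0.4841 -0.2196  0.1167] [0.05  0.02  0.015] rect 0.4862 -0.218 0.052 0.016 9.124212265014648 pca 10.55037802707659 zmax 0.12329953137718799
bar 0.113 236 [ 0.485  -0.2189  0.1179] [0.05 0.02 0.01] rect 0.4862 -0.2178 0.052 0.016 9.92184829711914 pca 10.999431417328111 zmax 0.12329953137718799
top
jar rim [0.5255 0.0493] 430 free [0.5255 0.0493 0.0557]
lug z [0.081 0.084 0.087]
[... 316 characters left out ...]
 32 [0.4997 0.1058 0.082 ] 0.062 114.49
  lug [313.2 292. ] 37 [0.4701 0.0232 0.082 ] 0.0612 -154.7
cork z [0.0356 0.0376 0.0396]
cover top enc 0.48820796608924866 -0.2186897248029709 0.06582797318696976 hullfit [ 0.4884 -0.2187]
bar 0.1 274 [ 0.487  -0.2169  0.1155] [0.05  0.021 0.022] rect 0.4879 -0.2189 0.052 0.016 10.65268611907959 pca 11.84842833728564 zmax 0.12293037247659473
bar 0.108 238 [ 0.4873 -0.2175  0.1171] [0.05  0.021 0.015] rect 0.4879 -0.2189 0.052 0.016 9.972014427185059 pca 12.108200757840507 zmax 0.12293037247659473
bar 0.113 218 [ 0.4873 -0.2179  0.1177] [0.05  0.021 0.01 ] rect 0.4878 -0.2188 0.052 0.016 9.972014427185059 pca 11.891400829819162 zmax 0.12293037247659473
```

Measurements hold up:
- Jar at about (0.525, 0.050), with a free-fit rim radius of 55.7 mm against 56 mm and yaw about 25.6°.
- Cork at about 0.0375 m.
- Cover at about (0.487, -0.218), yaw about 11.5°.
- Stick at about (0.636, 0.2695).

Moving toward the stick now.

play_rows(
  moves=[
    [-0.009,0.031,0.001,0,0,0,1],
    [-0.009,0.031,0.001,0,0,0,1],
    [-0.009,0.031,0.001,0,0,0,1],
    [-0.009,0.031,0.001,0,0,0,1],
    [-0.009,0.031,0.001,0,0,0,1],
  ],
)

```text
time_s: 0.65
tool_pos: [0.4005, 0.4787, 0.226]
orientation: [[0.429, 0.903, -0.0], [0.903, -0.429, -0.0], [-0.001, -0.0, -1.0]]
contact_force: [0.6, -0.1, 0.3]
width: 1.001
```

play_rows(
  moves=[
    [-0.009,0.031,0.001,0,0,0,1],
    [-0.009,0.031,0.001,0,0,0,1],
    [-0.009,0.031,0.001,0,0,0,1],
    [-0.009,0.031,0.001,0,0,0,1],
    [-0.009,0.031,0.001,0,0,0,1],
  ],
)

```text
time_s: 1.15
tool_pos: [0.5212, 0.3716, 0.2209]
orientation: [[0.429, 0.903, -0.0], [0.903, -0.429, -0.0], [-0.0, -0.0, -1.0]]
contact_force: [0.1, -0.8, 0.5]
width: 0.998
```

play_rows(
  moves=[
    [0,0,0,0,0,-8.4,1],
    [0,0,0,0,0,-8.4,1],
    [0,0,0,0,0,-8.4,1],
    [0,0,0,0,0,-8.4,1],
    [0,0,0,0,0,-8.4,1],
  ],
)

```text
time_s: 1.65
tool_pos: [0.5203, 0.3725, 0.2209]
orientation: [[-0.291, 0.957, -0.001], [0.957, 0.291, -0.0], [-0.0, -0.001, -1.0]]
contact_force: [0.3, 0.1, -0.9]
width: 0.996
```

```bash
cat >> h.py <<'E'
def delta(s,target,yawdeg=None):
    R=np.array(s["orientation"]); d=R.T@(np.array(target)-s["tool_pos"]); print('pos',np.round(s["tool_pos"],4),'yaw',np.degrees(np.arctan2(R[1,0],R[0,0])).round(2),'tilt',np.round(R[2],4),'F',np.round(s["contact_force"],2),'w',round(float(s["width"]),3),'t',s["time_s"])
    print('tool delta',d.round(4))
E
python3 - <<'E'
from h import *; from rig import *
s=state(); delta(s,[.636,.2695,.2]); print(np.round(s["joints"],3))
f=grab_frame("wrist"); cv2.imwrite("pics/w1.png",f["color"])
E
```

```text
pos [0.5203 0.3725 0.2209] yaw 106.92 tilt [-3.e-04 -7.e-04 -1.e+00] F [ 0.33  0.15 -0.87] w 0.996 t 1.65
tool delta [-0.1322  0.0808  0.0208]
[-0.667  0.303  0.005  1.494 -0.002  1.345  1.204]
```

View pics/w1.png

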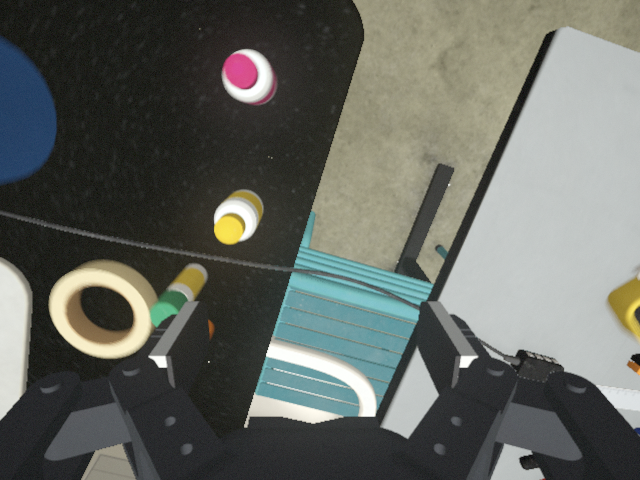

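The wrist view shows the stick at (180,292), the yellow bottle at (235,215) and the orange one behind the left finger at (212,328). I'll centre the stick in the wrist view for a refined fix.

play_rows(
  moves=[
    [-0.0264,0.006,0,0,0,0,1],
    [-0.0264,0.006,0,0,0,0,1],
    [-0.0264,0.006,0,0,0,0,1],
    [-0.0264,0.006,0,0,0,0,1],
    [-0.0264,0.006,0,0,0,0,1],
  ],
)

```text
time_s: 2.2
tool_pos: [0.5871, 0.2537, 0.2211]
orientation: [[-0.283, 0.959, -0.0], [0.959, 0.283, -0.0], [-0.0, -0.0, -1.0]]
contact_force: [0.4, 0.9, -0.9]
width: 0.994
```

play_rows(
  moves=[
    [0,0,0,0,0,0,1],
    [0,0,0,0,0,0,1],
  ],
)

```text
time_s: 2.4
tool_pos: [0.5869, 0.2542, 0.221]
orientation: [[-0.282, 0.959, -0.001], [0.959, 0.282, 0.0], [0.0, -0.001, -1.0]]
contact_force: [-0.8, 1.3, 1.2]
width: 1.002
```

```bash
python3 - <<'E'
from h import *; from rig import *
s=state(); delta(s,[.636,.2695,.2])
f=grab_frame("wrist"); cv2.imwrite("pics/w2.png",f["color"])
W=cloud(f,s); x,y,z=W[...,0],W[...,1],W[...,2]
hsv=cv2.cvtColor(f["color"],cv2.COLOR_BGR2HSV)
m=(np.hypot(x-.636,y-.2695)<.035)&(z>.01)&(z<.12)
print(m.sum())
for lo,hi in [(.02,.05),(.05,.08),(.084,.1)]:
    q=W[m&(z>lo)&(z<hi)]
    if len(q)>10: print(lo,len(q),q.mean(0).round(4),circ(q[:,:2],.013 if hi<.09 else None).round(4),q.min(0).round(4),q.max(0).round(4))
E
```

```text
pos [0.5869 0.2542 0.221 ] yaw 106.38 tilt [ 3.e-04 -6.e-04 -1.e+00] F [-0.83  1.28  1.18] w 1.002 t 2.4
tool delta [0.0009 0.0514 0.021 ]
1468
0.02 264 [0.6275 0.2696 0.0355] [0.6376 0.2728] [0.624  0.2601 0.02  ] [0.6387 0.2837 0.05  ]
0.05 323 [0.6271 0.2695 0.066 ] [0.6372 0.2728] [0.6237 0.2595 0.0502] [0.6373 0.2843 0.0798]
0.084 759 [0.6356 0.2722 0.0895] [0.6356 0.2723 0.0095] [0.6238 0.2597 0.0841] [0.6501 0.2858 0.0919]
```

View pics/w2.png

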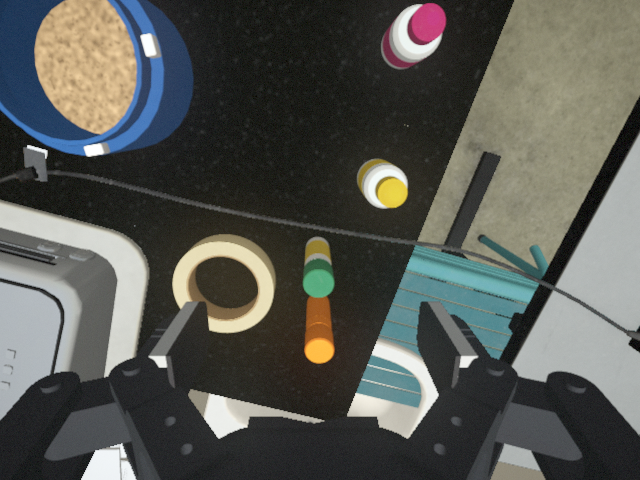

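The wrist fix puts the stick at (0.637, 0.272), in pixel column 318 and so between the jaws. I'll shift over it and go down to TCP z ≈ 0.056, which grips the cap about 75 mm up.

play_rows(
  moves=[
    [0.001,0.018,0,0,0,0,1],
    [0.001,0.018,0,0,0,0,1],
    [0.001,0.017,0,0,0,0,1],
    [0,0,0.02,0,0,0,1],
    [0,0,0.025,0,0,0,1],
  ],
)

```text
time_s: 2.95
tool_pos: [0.637, 0.2755, 0.1769]
orientation: [[-0.287, 0.958, 0.002], [0.958, 0.287, 0.002], [0.002, 0.003, -1.0]]
contact_force: [-1.0, 0.4, -0.8]
width: 0.997
```

```bash
python3 - <<'E'
from h import *; from rig import *
s=state(); delta(s,[.637,.272,.056])
f=grab_frame("wrist"); cv2.imwrite("pics/w3.png",f["color"])
W=cloud(f,s); R=np.array(s["orientation"])
T=(W-s["tool_pos"])@R
x,y,z=W[...,0],W[...,1],W[...,2]
m=(np.hypot(x-.65,y-.16)<.07)&(z<.13); 
f2=grab_frame("top"); W=cloud(f2); x,y,z=W[...,0],W[...,1],W[...,2]
m=(abs(x-.65)<.04)&(abs(y-.21)<.03)&(z<.1); print('tape zone max z',np.nanpercentile(z[m],[50,90,98]))
E
```

```text
pos [0.637  0.2755 0.1769] yaw 106.68 tilt [ 0.0015  0.0027 -1.    ] F [-1.01  0.37 -0.79] w 0.997 t 2.95
tool delta [-0.0036 -0.0013  0.1209]
tape zone max z [0.001589   0.02587593 0.02811383]
```

View pics/w3.png

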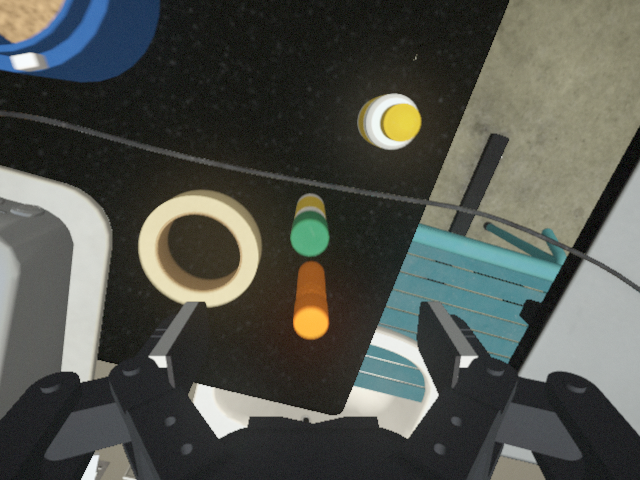

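The stick cap is at (310,237), slightly left of the jaw centre at 313, and the tape roll at (200,248) is only 28 mm high. I'll correct about 3 mm and descend.

play_rows(
  moves=[
    [-0.003,-0.001,0.02,0,0,0,1],
    [0,0,0.025,0,0,0,1],
    [0,0,0.025,0,0,0,1],
    [0,0,0.025,0,0,0,1],
    [0,0,0.015,0,0,0,1],
  ],
)

```text
time_s: 3.55
tool_pos: [0.6355, 0.2707, 0.0653]
orientation: [[-0.286, 0.958, -0.002], [0.958, 0.286, 0.0], [0.001, -0.002, -1.0]]
contact_force: [0.0, -0.6, -0.5]
width: 1.0
```

```bash
python3 - <<'E'
from h import *; from rig import *
s=state(); delta(s,[.637,.272,.056])
f=grab_frame("wrist"); cv2.imwrite("pics/w4.png",f["color"])
E
```

```text
pos [0.6355 0.2707 0.0653] yaw 106.64 tilt [ 6.0e-04 -1.5e-03 -1.0e+00] F [ 0.   -0.56 -0.47] w 1.0 t 3.55
tool delta [0.0008 0.0018 0.0093]
```

View pics/w4.png

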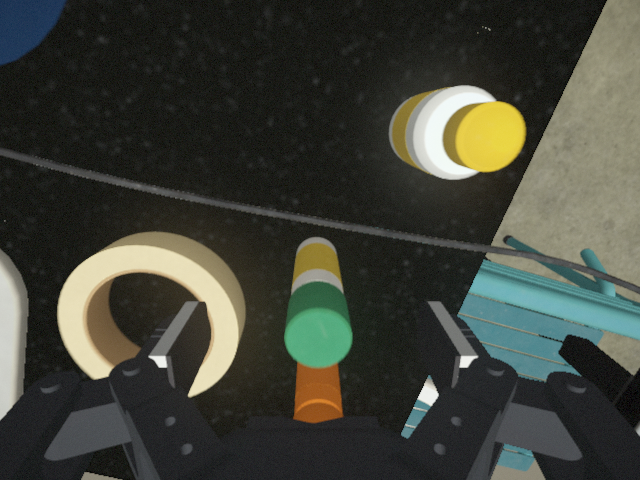

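The cap at (318,337) sits centred between the pads. I'll do the final descent and close.

play_rows(
  moves=[
    [0.001,0.002,0.009,0,0,0,1],
    [0,0,0,0,0,0,0],
    [0,0,0,0,0,0,0],
    [0,0,0,0,0,0,0],
    [0,0,0,0,0,0,0],
  ],
)

```text
time_s: 4.1
tool_pos: [0.6389, 0.2713, 0.0584]
orientation: [[-0.285, 0.958, 0.001], [0.958, 0.285, 0.001], [0.0, 0.002, -1.0]]
contact_force: [0.0, -0.6, -0.6]
width: 0.332
```

play_rows(
  moves=[
    [0,0,0,0,0,0,0],
    [0,0,0,0,0,0,0],
    [0,0,0,0,0,0,0],
    [0,0,0,0,0,0,0],
    [0,0,0,0,0,0,0],
  ],
)

```text
time_s: 4.6
tool_pos: [0.639, 0.2714, 0.0584]
orientation: [[-0.285, 0.958, 0.002], [0.958, 0.285, 0.001], [0.0, 0.002, -1.0]]
contact_force: [-0.9, 0.1, 5.6]
width: 0.292
```

```bash
python3 - <<'E'
from h import *; from rig import *
s=state(); delta(s,[.637,.272,.056])
f=grab_frame("wrist"); cv2.imwrite("pics/w5.png",f["color"])
E
```

```text
pos [0.639  0.2714 0.0584] yaw 106.57 tilt [ 3.0e-04  1.7e-03 -1.0e+00] F [-0.89  0.07  5.61] w 0.292 t 4.6
tool delta [ 0.0012 -0.0017  0.0024]
```

View pics/w5.png

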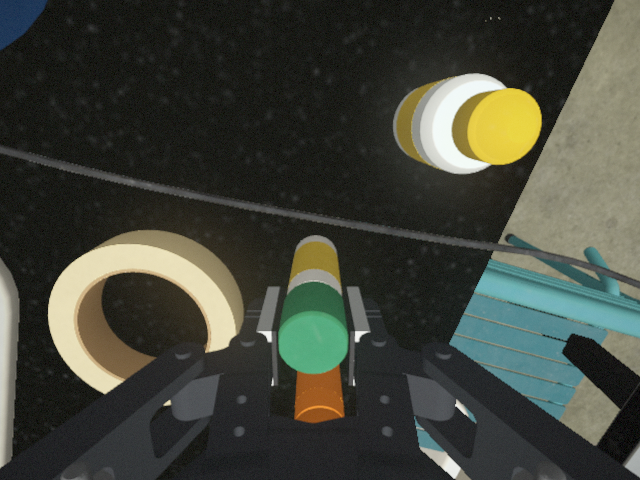

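The cap is held at (313,340), width 0.292 (about 25 mm, consistent with 26). I'll lift straight up.

play_rows(
  moves=[
    [0,0,-0.015,0,0,0,0],
    [0,0,-0.03,0,0,0,0],
    [0,0,-0.03,0,0,0,0],
    [0,0,-0.03,0,0,0,0],
    [0,0,-0.03,0,0,0,0],
  ],
)

```text
time_s: 5.15
tool_pos: [0.638, 0.2708, 0.1938]
orientation: [[-0.285, 0.958, -0.0], [0.958, 0.285, -0.0], [-0.0, -0.0, -1.0]]
contact_force: [0.6, 0.4, 0.1]
width: 0.29
```

```bash
python3 - <<'E'
from h import *; from rig import *
s=state(); delta(s,[.525,.050,.190])
f=grab_frame("wrist"); cv2.imwrite("pics/w6.png",f["color"])
E
```

```text
pos [0.638  0.2708 0.1938] yaw 106.57 tilt [-1.e-04 -5.e-04 -1.e+00] F [0.6  0.41 0.13] w 0.29 t 5.15
tool delta [-0.1794 -0.1712  0.0039]
```

View pics/w6.png

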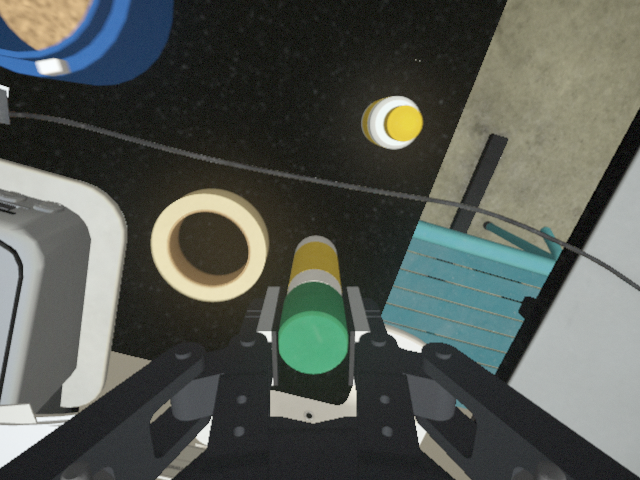

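The stick came up with the gripper and hangs upright in the jaws. Now toward the jar.

play_rows(
  moves=[
    [-0.018,-0.018,0,0,0,0,0],
    [-0.018,-0.018,0,0,0,0,0],
    [-0.018,-0.018,0,0,0,0,0],
    [-0.018,-0.018,0,0,0,0,0],
    [-0.018,-0.018,0,0,0,0,0],
  ],
)

```text
time_s: 5.7
tool_pos: [0.577, 0.1581, 0.1925]
orientation: [[-0.285, 0.958, -0.0], [0.958, 0.285, -0.0], [-0.0, -0.0, -1.0]]
contact_force: [0.2, -0.0, -0.2]
width: 0.296
```

play_rows(
  moves=[
    [-0.018,-0.018,0,0,0,0,0],
    [-0.018,-0.018,0,0,0,0,0],
    [-0.018,-0.018,0,0,0,0,0],
    [-0.018,-0.018,0,0,0,0,0],
    [-0.018,-0.018,0,0,0,0,0],
  ],
)

```text
time_s: 6.2
tool_pos: [0.5163, 0.0462, 0.1926]
orientation: [[-0.285, 0.958, -0.0], [0.958, 0.285, 0.0], [0.0, -0.0, -1.0]]
contact_force: [-0.1, -0.3, -0.3]
width: 0.296
```

play_rows(
  moves=[
    [0,0,0,0,0,0,0],
    [0,0,0,0,0,0,0],
  ],
)

```text
time_s: 6.4
tool_pos: [0.5171, 0.047, 0.1928]
orientation: [[-0.284, 0.959, 0.001], [0.959, 0.284, 0.001], [0.001, 0.001, -1.0]]
contact_force: [-0.7, 0.6, -0.6]
width: 0.295
```

```bash
python3 - <<'E'
from h import *; from rig import *
s=state(); delta(s,[.525,.050,.190]); pickle.dump(s,open("s7.pkl","wb"))
f=grab_frame("wrist"); cv2.imwrite("pics/w7.png",f["color"]); pickle.dump((f,s),open("w7.pkl","wb"))
W=cloud(f,s); x,y,z=W[...,0],W[...,1],W[...,2]
m=(np.hypot(x-.525,y-.05)<.075)&(abs(z-.09)<.004); p=W[m][:,:2]; print(len(p),circ(p,.056),circ(p))
hsv=cv2.cvtColor(f["color"],cv2.COLOR_BGR2HSV)
c=circ(p,.056); r=np.hypot(x-c[0],y-c[1])
lug=(hsv[...,1]<60)&(hsv[...,2]>150)&(z>.076)&(z<.088)&(r<.072)&(r>.055)
q=W[lug]; a=np.arctan2(q[:,1]-c[1],q[:,0]-c[0]); print(len(q),np.degrees(np.angle(np.mean(np.exp(4j*a)))/4), np.sort(np.degrees(a))[::20].round(0))
f2=grab_frame("scene"); cv2.imwrite("pics/s7.png",f2["color"][100:400,150:550])
E
```

```text
pos [0.5171 0.047  0.1928] yaw 106.5 tilt [ 5.e-04  9.e-04 -1.e+00] F [-0.7   0.64 -0.63] w 0.295 t 6.4
tool delta [0.0007 0.0085 0.0028]
2298 [0.52455432 0.05147372] [0.52404327 0.05135083 0.05530709]
634 25.727125562953194 [-161. -160. -159. -158. -157. -156. -155. -154. -153. -152. -151. -150.
 -149.  -71.  -70.  -69.  -67.  -65.  -64.  -62.  -60.  -59.  110.  112.
  113.  115.  116.  118.  119.  120.  121.  122.]
```

View pics/w7.png

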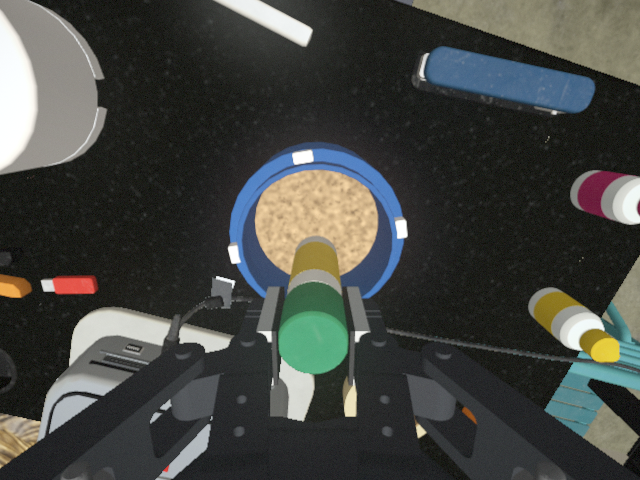

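View pics/s7.png

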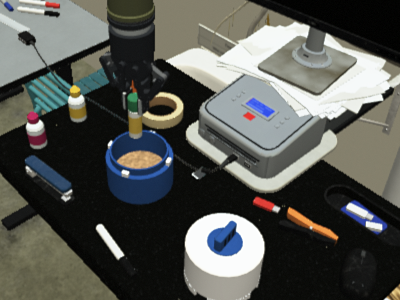

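The stick hangs over the jar, and the wrist view shows the jar at (318,220) with its cork visible. The wrist fix is (0.5245, 0.0513), yaw 25.7°, in agreement with the other cameras. I'll centre, then lower in stages; the cork looks to be at about 0.0375, so I expect contact at TCP z ≈ 0.096.

play_rows(
  moves=[
    [0.001,0.004,0,0,0,0,0],
    [0,0.004,0.01,0,0,0,0],
    [0,0,0.02,0,0,0,0],
    [0,0,0.02,0,0,0,0],
    [0,0,0.015,0,0,0,0],
  ],
)

```text
time_s: 7.0
tool_pos: [0.5241, 0.051, 0.1251]
orientation: [[-0.286, 0.958, -0.002], [0.958, 0.286, -0.0], [0.0, -0.002, -1.0]]
contact_force: [0.3, -0.4, -0.3]
width: 0.294
```

play_rows(
  moves=[
    [0,0,0.008,0,0,0,0],
    [0,0,0.004,0,0,0,0],
    [0,0,0,0,0,0,0],
    [0,0,0,0,0,0,0],
  ],
)

```text
time_s: 7.4
tool_pos: [0.5251, 0.0506, 0.1159]
orientation: [[-0.285, 0.958, 0.001], [0.958, 0.285, 0.0], [-0.0, 0.001, -1.0]]
contact_force: [0.4, 0.2, 0.0]
width: 0.295
```

```bash
python3 - <<'E'
from h import *; from rig import *
s=state(); delta(s,[.5245,.0508,.096])
f2=grab_frame("scene"); cv2.imwrite("pics/s8.png",cv2.resize(f2["color"][150:330,200:400],None,fx=3,fy=3))
E
```

```text
pos [0.5251 0.0506 0.1159] yaw 106.57 tilt [-1.0e-04  1.2e-03 -1.0e+00] F [0.35 0.19 0.01] w 0.295 t 7.4
tool delta [ 0.0004 -0.0006  0.0199]
```

View pics/s8.png

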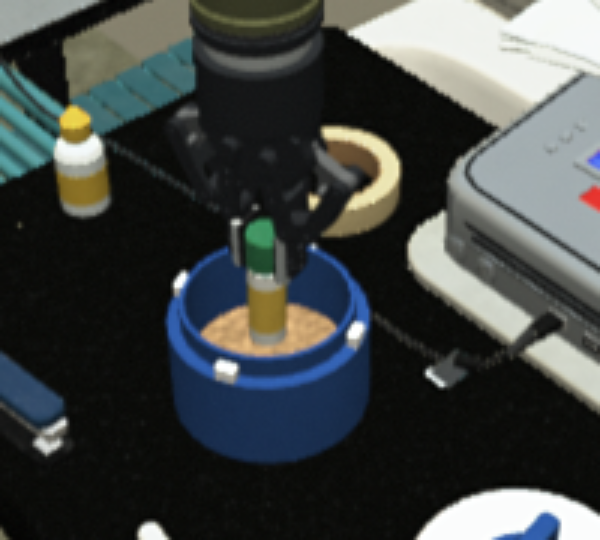

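The stick's foot hangs inside the neck with no contact yet (Fz ≈ 0). I'll lower in small steps and watch Fz.

play_rows(
  moves=[
    [0,0,0.003,0,0,0,0],
    [0,0,0.003,0,0,0,0],
    [0,0,0.003,0,0,0,0],
    [0,0,0.003,0,0,0,0],
    [0,0,0,0,0,0,0],
  ],
)

```text
time_s: 7.95
tool_pos: [0.5241, 0.0504, 0.1027]
orientation: [[-0.285, 0.958, -0.001], [0.958, 0.285, -0.0], [0.0, -0.001, -1.0]]
contact_force: [-0.5, -0.9, -0.6]
width: 0.291
```

play_rows(
  moves=[
    [0,0,0.002,0,0,0,0],
    [0,0,0.002,0,0,0,0],
    [0,0,0,0,0,0,0],
  ],
)

```text
time_s: 8.25
tool_pos: [0.5243, 0.0504, 0.099]
orientation: [[-0.285, 0.958, -0.0], [0.958, 0.285, -0.0], [0.0, -0.0, -1.0]]
contact_force: [0.8, 0.2, -0.1]
width: 0.292
```

play_rows(
  moves=[
    [0,0,0.001,0,0,0,0],
    [0,0,0.001,0,0,0,0],
    [0,0,0,0,0,0,0],
  ],
)

```text
time_s: 8.55
tool_pos: [0.5245, 0.0504, 0.0972]
orientation: [[-0.285, 0.958, -0.0], [0.958, 0.285, 0.0], [0.0, -0.0, -1.0]]
contact_force: [0.5, -0.5, 0.1]
width: 0.292
```

play_rows(
  moves=[
    [0,0,0.001,0,0,0,0],
    [0,0,0.001,0,0,0,0],
    [0,0,0,0,0,0,0],
  ],
)

```text
time_s: 8.85
tool_pos: [0.5246, 0.0504, 0.0953]
orientation: [[-0.285, 0.958, 0.0], [0.958, 0.285, 0.0], [-0.0, 0.0, -1.0]]
contact_force: [-0.2, 1.3, -0.1]
width: 0.292
```

play_rows(
  moves=[
    [0,0,0.001,0,0,0,0],
    [0,0,0,0,0,0,0],
  ],
)

```text
time_s: 9.05
tool_pos: [0.5247, 0.0504, 0.0945]
orientation: [[-0.285, 0.958, 0.0], [0.958, 0.285, 0.0], [-0.0, 0.0, -1.0]]
contact_force: [-0.2, -0.4, 2.2]
width: 0.29
```

play_rows(
  moves=[
    [0,0,0.001,0,0,0,0],
    [0,0,0,0,0,0,0],
  ],
)

```text
time_s: 9.25
tool_pos: [0.5247, 0.0505, 0.0936]
orientation: [[-0.285, 0.958, 0.0], [0.958, 0.285, 0.0], [0.0, 0.001, -1.0]]
contact_force: [0.3, 0.4, 2.7]
width: 0.291
```

play_rows(
  moves=[
    [0,0,0.001,0,0,0,0],
    [0,0,0,0,0,0,0],
  ],
)

```text
time_s: 9.45
tool_pos: [0.5248, 0.0505, 0.0926]
orientation: [[-0.285, 0.958, 0.001], [0.958, 0.285, 0.0], [-0.0, 0.001, -1.0]]
contact_force: [-0.7, 0.0, 4.0]
width: 0.289
```

Fz climbs 2.2, 2.7, 4.0 N over 2 mm, about 1.5 N per mm, so the stick is touching the sprung packing, held. Before release I'll ease back to about 1 N so the spring does not kick it, then open slightly.

play_rows(
  moves=[
    [0,0,-0.001,0,0,0,0],
    [0,0,-0.001,0,0,0,0],
    [0,0,0,0,0,0,0],
  ],
)

```text
time_s: 9.75
tool_pos: [0.5245, 0.0505, 0.0943]
orientation: [[-0.285, 0.958, 0.0], [0.958, 0.285, 0.0], [0.0, 0.0, -1.0]]
contact_force: [-0.4, 0.1, 1.1]
width: 0.29
```

play_rows(
  moves=[
    [0,0,0,0,0,0,0],
    [0,0,0,0,0,0,0],
  ],
)

```text
time_s: 9.95
tool_pos: [0.5245, 0.0504, 0.0942]
orientation: [[-0.285, 0.958, 0.0], [0.958, 0.285, 0.0], [0.0, 0.0, -1.0]]
contact_force: [-0.4, -0.5, 1.2]
width: 0.293
```

play_rows(
  moves=[
    [0,0,0,0,0,0,0.32],
    [0,0,0,0,0,0,0.34],
    [0,0,0,0,0,0,0.36],
    [0,0,0,0,0,0,0.4],
    [0,0,0,0,0,0,0.45],
  ],
)

```text
time_s: 10.45
tool_pos: [0.5244, 0.0504, 0.0942]
orientation: [[-0.285, 0.958, -0.0], [0.958, 0.285, -0.0], [0.0, -0.0, -1.0]]
contact_force: [-1.0, 0.1, -0.2]
width: 0.448
```

play_rows(
  moves=[
    [0,0,0,0,0,0,0.55],
    [0,0,0,0,0,0,0.6],
    [0,0,0,0,0,0,0.6],
  ],
)

```text
time_s: 10.75
tool_pos: [0.5246, 0.0505, 0.0944]
orientation: [[-0.285, 0.958, 0.0], [0.958, 0.285, 0.0], [0.0, 0.0, -1.0]]
contact_force: [-0.7, -1.2, 1.1]
width: 0.599
```

```bash
python3 - <<'E'
from h import *; from rig import *
s=state(); delta(s,[.5245,.0508,.2])
f=grab_frame("wrist"); cv2.imwrite("pics/w9.png",f["color"])
E
```

```text
pos [0.5246 0.0505 0.0944] yaw 106.57 tilt [ 1.e-04  1.e-04 -1.e+00] F [-0.75 -1.23  1.09] w 0.599 t 10.75
tool delta [ 3.000e-04  1.000e-04 -1.056e-01]
```

View pics/w9.png

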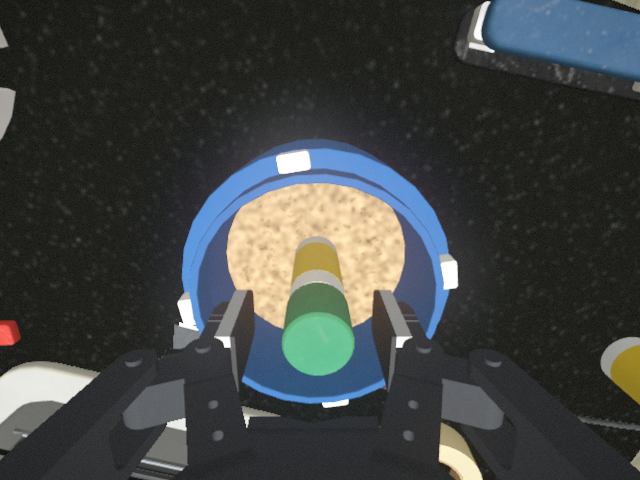

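The stick stands upright in the jar centre at (318,340), with clear gaps to both pads. I'll rise straight up.

play_rows(
  moves=[
    [0,0,-0.01,0,0,0,0.6],
    [0,0,-0.025,0,0,0,0.6],
    [0,0,-0.03,0,0,0,0.6],
    [0,0,-0.03,0,0,0,0.7],
    [0,0,-0.02,0,0,0,0.8],
  ],
)

```text
time_s: 11.3
tool_pos: [0.5255, 0.0505, 0.2126]
orientation: [[-0.285, 0.958, 0.004], [0.959, 0.285, 0.001], [-0.0, 0.004, -1.0]]
contact_force: [-0.0, -0.1, -0.3]
width: 0.803
```

```bash
python3 - <<'E'
from h import *; from rig import *
s=state(); delta(s,[.5245,.0508,.2]);print(np.round(s["joints"],3))
f=grab_frame("wrist"); cv2.imwrite("pics/w10.png",f["color"])
f=grab_frame("top"); cv2.imwrite("pics/t10.png",f["color"])
E
```

```text
pos [0.5255 0.0505 0.2126] yaw 106.56 tilt [-3.0e-04  3.7e-03 -1.0e+00] F [-0.01 -0.12 -0.28] w 0.803 t 11.3
tool delta [ 0.0006 -0.0009  0.0126]
[-0.313  0.067  0.176  1.789 -0.012  1.283  1.725]
```

View pics/w10.png

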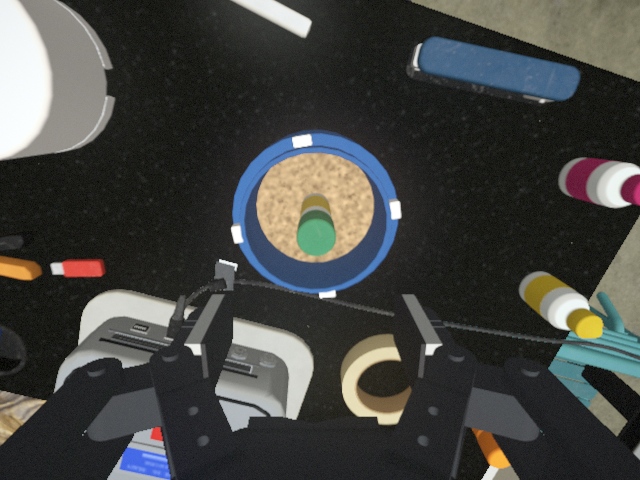

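The stick stands alone in the jar, cap at (316,232). Next I'll travel to just short of the cover for a close look.

play_rows(
  moves=[
    [-0.0246,-0.016,0,0,0,0,1],
    [-0.0246,-0.016,0,0,0,0,1],
    [-0.0246,-0.016,0,0,0,0,1],
    [-0.0246,-0.016,0,0,0,0,1],
    [-0.0246,-0.016,0,0,0,0,1],
  ],
)

```text
time_s: 11.9
tool_pos: [0.4819, -0.0913, 0.2086]
orientation: [[-0.285, 0.958, -0.001], [0.958, 0.285, 0.0], [0.0, -0.001, -1.0]]
contact_force: [1.0, 0.1, -0.1]
width: 0.998
```

play_rows(
  moves=[
    [-0.0246,-0.015,0,0,0,0,1],
    [-0.0246,-0.015,0,0,0,0,1],
    [-0.0246,-0.015,0,0,0,0,1],
    [-0.0246,-0.015,0,0,0,0,1],
    [-0.0246,-0.015,0,0,0,0,1],
  ],
)

```text
time_s: 12.4
tool_pos: [0.4452, -0.2304, 0.2086]
orientation: [[-0.285, 0.958, -0.001], [0.958, 0.285, 0.0], [0.001, -0.001, -1.0]]
contact_force: [0.2, -0.4, 0.2]
width: 0.995
```

play_rows(
  moves=[
    [0,0,0,0,0,5,1],
    [0,0,0,0,0,0,1],
    [0,0,0,0,0,0,1],
  ],
)

```text
time_s: 12.7
tool_pos: [0.446, -0.2288, 0.2088]
orientation: [[-0.203, 0.979, -0.001], [0.979, 0.203, 0.001], [0.001, -0.001, -1.0]]
contact_force: [-0.5, 0.1, -0.4]
width: 1.005
```

```bash
cat > cov.py <<'E'
from h import *; from rig import *
s=state(); 
f=grab_frame("wrist"); pickle.dump((f,s),open("cv.pkl","wb"))
W=cloud(f,s); x,y,z=W[...,0],W[...,1],W[...,2]
c1=np.array([.4875,-.2183]); near=np.hypot(x-c1[0],y-c1[1])<.075
m=near&(abs(z-.088)<.003); p=W[m][:,:2]; hull=cv2.convexHull(p.astype(np.float32))[:,0].astype(float)
print('top hull',circ(hull,.066).round(4),circ(hull).round(4))
for lo in (.105,.114):
    q=W[near&(z>lo)&(z<.125)&(np.hypot(x-c1[0],y-c1[1])<.04)]
    (bx,by),(w,h),ang=cv2.minAreaRect(q[:,:2].astype(np.float32)); vt=np.linalg.svd(q[:,:2]-q[:,:2].mean(0),full_matrices=False)[2]
    print('bar',lo,len(q),q.mean(0).round(4),'rect',round(bx,4),round(by,4),round(w,4),round(h,4),round(ang,2),'pca',np.degrees(np.arctan2(vt[0,1],vt[0,0]))%180,q[:,2].max().round(4))
delta(s,[.4875,-.2183,.093]); print(np.round(s["joints"],3))
E
python3 cov.py; python3 -c "
import pickle,cv2;f,s=pickle.load(open('cv.pkl','rb'));cv2.imwrite('pics/w11.png',f['color'])"
```

```text
top hull [ 0.4873 -0.2171] [ 0.4868 -0.2172  0.0647]
bar 0.105 1352 [ 0.4838 -0.2178  0.1166] rect 0.4866 -0.2171 0.0516 0.0152 11.65 pca 11.68761464753342 0.1199
bar 0.114 1211 [ 0.4852 -0.2175  0.1173] rect 0.4867 -0.217 0.0512 0.0138 11.54 pca 11.593962506336538 0.1199
pos [ 0.446  -0.2288  0.2088] yaw 101.73 tilt [ 8.e-04 -6.e-04 -1.e+00] F [-0.53  0.05 -0.37] w 1.005 t 12.7
tool delta [0.0018 0.0428 0.1158]
[-0.027  0.008  0.453  1.858 -0.004  1.278  2.203]
```

View pics/w11.png

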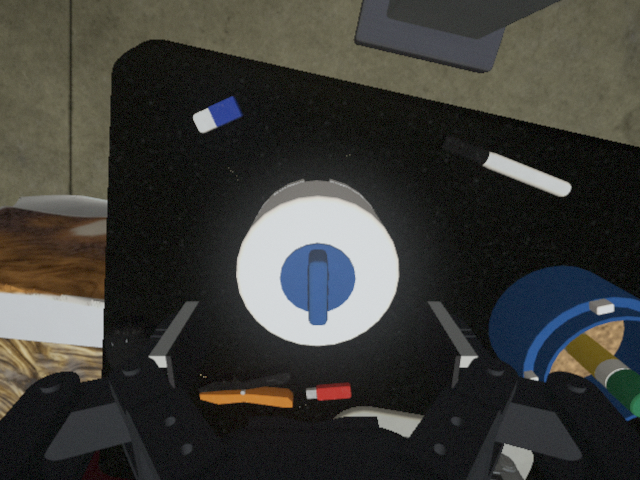

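The cover is at (318,270) with its bar at (317,288) running along the image's vertical. The wrist fix is (0.4868, -0.2171), yaw 11.6°, bar 51×14 mm, matching the specification. I'll move over it and down.

play_rows(
  moves=[
    [0.001,0.014,0,0,0,0,1],
    [0.001,0.014,0,0,0,0,1],
    [0.001,0.014,0,0,0,0,1],
    [0,0,0.02,0,0,0,1],
    [0,0,0.025,0,0,0,1],
  ],
)

```text
time_s: 13.25
tool_pos: [0.4894, -0.2175, 0.1646]
orientation: [[-0.203, 0.979, 0.003], [0.979, 0.203, -0.001], [-0.002, 0.002, -1.0]]
contact_force: [0.5, -0.6, -0.5]
width: 0.997
```

play_rows(
  moves=[
    [0,0,0.025,0,0,0,1],
    [0,0,0.02,0,0,0,1],
    [0,0,0.01,0,0,0,1],
    [0,0,0,0,0,0,1],
  ],
)

```text
time_s: 13.65
tool_pos: [0.4865, -0.2174, 0.1078]
orientation: [[-0.202, 0.979, -0.003], [0.979, 0.202, 0.001], [0.001, -0.003, -1.0]]
contact_force: [0.5, 0.7, 0.2]
width: 1.003
```

```bash
python3 - <<'E'
from h import *; from rig import *
s=state(); delta(s,[.487,-.2172,.0925])
f=grab_frame("wrist"); cv2.imwrite("pics/w12.png",f["color"])
E
```

```text
pos [ 0.4865 -0.2174  0.1078] yaw 101.64 tilt [ 0.0011 -0.0028 -1.    ] F [0.5  0.73 0.16] w 1.003 t 13.65
tool delta [0.     0.0006 0.0153]
```

View pics/w12.png

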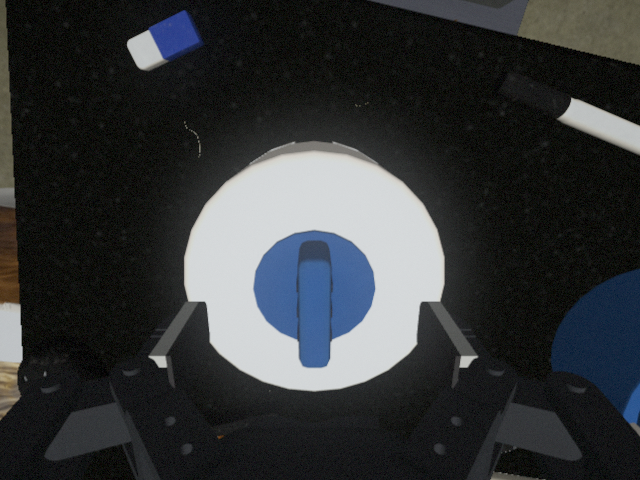

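The bar, col 314 and rows 262–367, is centred under the jaws. Final descent to TCP z ≈ 0.093, then close.

play_rows(
  moves=[
    [0,0,0.008,0,0,0,1],
    [0,0,0.006,0,0,0,1],
    [0,0,0,0,0,0,1],
    [0,0,0,0,0,0,0],
    [0,0,0,0,0,0,0],
  ],
)

```text
time_s: 14.2
tool_pos: [0.4869, -0.2183, 0.0957]
orientation: [[-0.201, 0.98, 0.001], [0.98, 0.201, -0.0], [-0.0, 0.001, -1.0]]
contact_force: [-0.5, -0.6, -0.4]
width: 0.692
```

play_rows(
  moves=[
    [0,0,0,0,0,0,0],
    [0,0,0,0,0,0,0],
    [0,0,0,0,0,0,0],
    [0,0,0,0,0,0,0],
    [0,0,0,0,0,0,0],
  ],
)

```text
time_s: 14.7
tool_pos: [0.4867, -0.2179, 0.0953]
orientation: [[-0.201, 0.98, -0.0], [0.98, 0.201, 0.0], [0.0, -0.0, -1.0]]
contact_force: [0.2, 0.9, 0.3]
width: 0.15
```

```bash
python3 - <<'E'
from h import *; from rig import *
s=state(); delta(s,[.487,-.2172,.0925])
f=grab_frame("wrist"); cv2.imwrite("pics/w13.png",f["color"])
E
```

```text
pos [ 0.4867 -0.2179  0.0953] yaw 101.59 tilt [ 5.e-04 -0.e+00 -1.e+00] F [0.15 0.91 0.32] w 0.15 t 14.7
tool delta [0.0006 0.0004 0.0028]
```

View pics/w13.png

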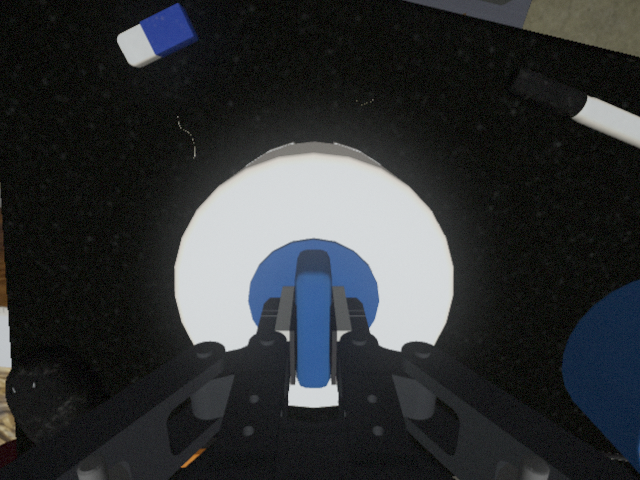

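The bar is gripped at (314,320), width 0.15, about 13 mm for the 14 mm bar. Lifting: the cover's edge must clear the stick top at about 0.127, so I'm aiming for TCP z ≈ 0.255.

play_rows(
  moves=[
    [0,0,-0.005,0,0,0,0],
    [0,0,-0.015,0,0,0,0],
    [0,0,-0.025,0,0,0,0],
    [0,0,-0.03,0,0,0,0],
    [0,0,-0.03,0,0,0,0],
  ],
)

```text
time_s: 15.25
tool_pos: [0.4861, -0.2184, 0.2011]
orientation: [[-0.2, 0.98, -0.001], [0.98, 0.2, -0.0], [0.0, -0.001, -1.0]]
contact_force: [0.6, 0.0, -3.4]
width: 0.148
```

play_rows(
  moves=[
    [0,0,-0.03,0,0,0,0],
    [0,0,-0.02,0,0,0,0],
    [0,0,-0.005,0,0,0,0],
    [0,0,0,0,0,0,0],
  ],
)

```text
time_s: 15.65
tool_pos: [0.4867, -0.2185, 0.2555]
orientation: [[-0.2, 0.98, 0.001], [0.98, 0.2, -0.0], [-0.0, 0.001, -1.0]]
contact_force: [-0.4, -0.1, -3.1]
width: 0.149
```

```bash
python3 - <<'E'
from h import *; from rig import *
s=state(); delta(s,[.5245,.0508,.255])
f=grab_frame("wrist"); cv2.imwrite("pics/w14.png",f["color"])
f=grab_frame("scene"); cv2.imwrite("pics/s14.png",f["color"])
E
```

```text
pos [ 0.4867 -0.2185  0.2555] yaw 101.56 tilt [-4.e-04  8.e-04 -1.e+00] F [-0.43 -0.12 -3.06] w 0.149 t 15.65
tool delta [0.2562 0.0909 0.0005]
```

View pics/s14.png

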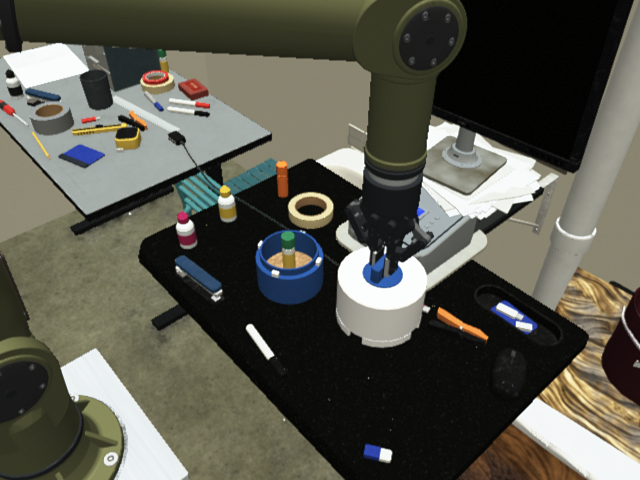

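View pics/w14.png

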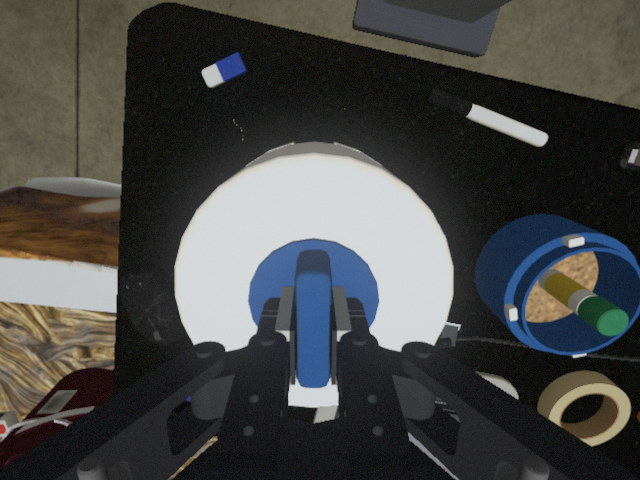

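The cover is held level, with its edge clear at about 0.16 m, and Fz ≈ -3 N includes its weight. I'll carry it over the jar, then turn.

play_rows(
  moves=[
    [0.015,0.005,0,0,0,0,0],
    [0.025,0.009,0,0,0,0,0],
    [0.025,0.009,0,0,0,0,0],
    [0.025,0.009,0,0,0,0,0],
    [0.025,0.009,0,0,0,0,0],
  ],
)

```text
time_s: 16.25
tool_pos: [0.5029, -0.0962, 0.2534]
orientation: [[-0.2, 0.98, -0.003], [0.98, 0.2, 0.0], [0.001, -0.003, -1.0]]
contact_force: [0.5, 0.3, -2.9]
width: 0.15
```

play_rows(
  moves=[
    [0.025,0.009,0,0,0,0,0],
    [0.025,0.009,0,0,0,0,0],
    [0.025,0.009,0,0,0,0,0],
    [0.025,0.009,0,0,0,0,0],
    [0.025,0.009,0,0,0,0,0],
  ],
)

```text
time_s: 16.75
tool_pos: [0.5219, 0.0351, 0.2534]
orientation: [[-0.201, 0.98, -0.003], [0.98, 0.201, -0.001], [0.0, -0.003, -1.0]]
contact_force: [-0.3, 0.4, -2.4]
width: 0.148
```

play_rows(
  moves=[
    [0.015,0.005,0,0,0,0,0],
    [0,0,0,0,0,-4.7,0],
    [0,0,0,0,0,-4.7,0],
    [0,0,0,0,0,-4.7,0],
    [0,0,0,0,0,0,0],
  ],
)

```text
time_s: 17.25
tool_pos: [0.5242, 0.0492, 0.2542]
orientation: [[-0.433, 0.902, -0.002], [0.902, 0.433, -0.001], [0.0, -0.002, -1.0]]
contact_force: [0.1, 0.5, -2.7]
width: 0.152
```

```bash
python3 - <<'E'
from h import *; from rig import *
s=state(); delta(s,[.5245,.0508,.255])
for n in ("wrist","scene","top"):
    f=grab_frame(n); pickle.dump((f,s),open(n+"15.pkl","wb")); cv2.imwrite(f"pics/{n}15.png",f["color"])
E
```

```text
pos [0.5242 0.0492 0.2542] yaw 115.64 tilt [ 2.0e-04 -2.1e-03 -1.0e+00] F [ 0.15  0.49 -2.7 ] w 0.152 t 17.25
tool delta [ 0.0013  0.001  -0.0008]
```

View pics/scene15.png

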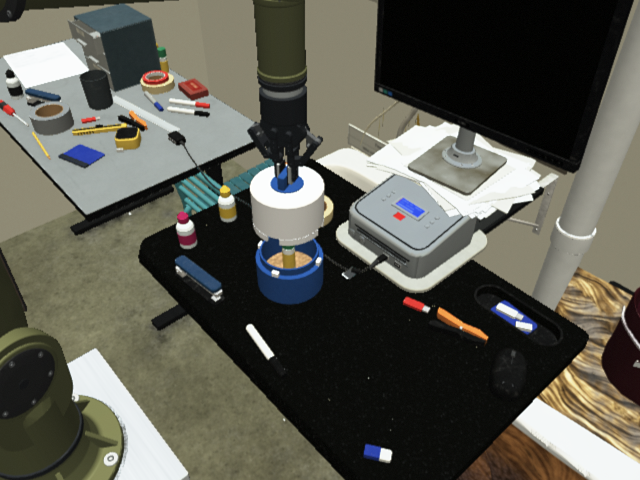

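View pics/wrist15.png

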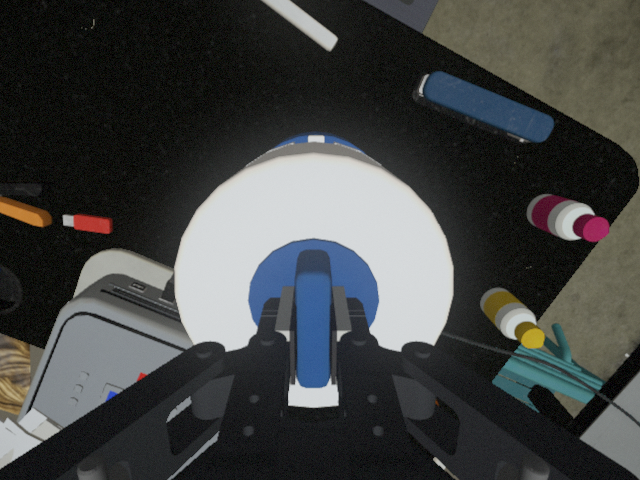

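View pics/top15.png

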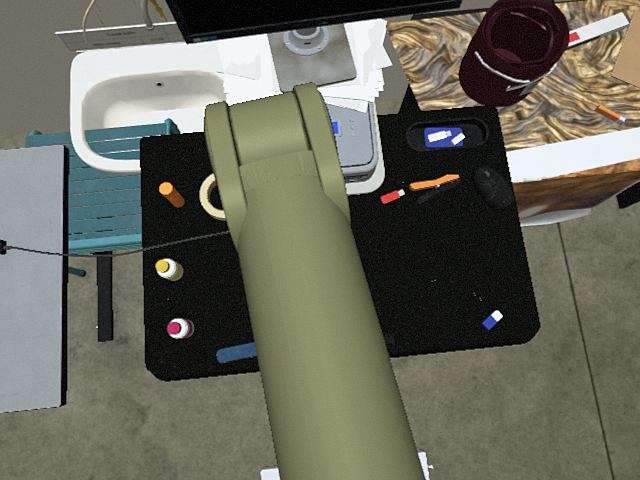

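The cover hangs over the jar at scene (287,205), with the stick visible beneath it at (288,257). Before lowering I'll measure the cover-to-jar offset in the scene camera, because one frame cancels its bias.

```bash
python3 - <<'E'
from h import *
f,s=pickle.load(open("scene15.pkl","rb")); W=cloud(f); x,y,z=W[...,0],W[...,1],W[...,2]
hsv=cv2.cvtColor(f["color"],cv2.COLOR_BGR2HSV); white=(hsv[...,1]<50)&(hsv[...,2]>100)
near=np.hypot(x-.5245,y-.05)<.085
print(np.histogram(z[near&white&(z>.14)],bins=np.arange(.14,.27,.01)))
zt=s["tool_pos"][2]-.0953+.088; print('expected top',zt)
for tol in(.003,.005):
    p=W[near&white&(abs(z-zt)<tol)][:,:2]; hull=cv2.convexHull(p.astype(np.float32))[:,0].astype(float); print('top',circ(hull,.066),circ(hull),len(p))
# side wall circle fit
m=near&white&(z>zt-.07)&(z<zt-.012); p=W[m][:,:2]; print('side',circ(p,.066),circ(p))
# reference: same method on the initial cover
f,s=pickle.load(open("scene0.pkl","rb")); W=cloud(f); x,y,z=W[...,0],W[...,1],W[...,2]
m=(np.hypot(x-.487,y+.218)<.085)&(z>.018)&(z<.076); p=W[m][:,:2]; print('cover0 side',circ(p,.066),circ(p))
m=(np.hypot(x-.5245,y-.05)<.085)&(z>.01)&(z<.066)&(np.hypot(x-.5245,y-.05)>.06); p=W[m][:,:2]; print('jar side',circ(p,.067),circ(p))
E
```

```text
(array([   0,    1,  202,  272,  292,  298,  309,  321,  321,  344, 1791,
        165]), array([0.14, 0.15, 0.16, 0.17, 0.18, 0.19, 0.2 , 0.21, 0.22, 0.23, 0.24,
       0.25, 0.26]))
expected top 0.2468820013858454
top [0.52312761 0.04765284] [0.52305871 0.04713713 0.06499866] 1622
top [0.52308792 0.04785819] [0.52300056 0.04718822 0.06504275] 1895
side [0.52522767 0.04981093] [0.52487825 0.04935467 0.06552002]
cover0 side [ 0.48783769 -0.21652972] [ 0.48756402 -0.21675795  0.06570001]
jar side [0.52511126 0.05205694] [0.52481601 0.05167929 0.06660091]
```

Side-wall and top fits agree that the cover needs about (0, +2.3 mm). Applying that and descending to just above the rim (TCP z ≈ 0.19).

play_rows(
  moves=[
    [0.002,0.001,0,0,0,0,0],
    [0,0,0.01,0,0,0,0],
    [0,0,0.02,0,0,0,0],
    [0,0,0.02,0,0,0,0],
    [0,0,0.01,0,0,0,0],
  ],
)

```text
time_s: 17.9
tool_pos: [0.5234, 0.052, 0.1928]
orientation: [[-0.433, 0.901, -0.003], [0.901, 0.433, -0.001], [0.001, -0.003, -1.0]]
contact_force: [0.6, -0.4, -3.1]
width: 0.15
```

play_rows(
  moves=[
    [0,0,0.003,0,0,0,0],
    [0,0,0,0,0,0,0],
    [0,0,0,0,0,0,0],
  ],
)

```text
time_s: 18.2
tool_pos: [0.5254, 0.0522, 0.1932]
orientation: [[-0.433, 0.901, 0.002], [0.901, 0.433, 0.0], [-0.0, 0.002, -1.0]]
contact_force: [-0.6, 0.4, -1.6]
width: 0.15
```

```bash
python3 - <<'E'
from h import *; from rig import *
s=state(); delta(s,[.5247,.0514,.1693])
f=grab_frame("scene"); W=cloud(f); x,y,z=W[...,0],W[...,1],W[...,2]
cv2.imwrite("pics/s16.png",cv2.resize(f["color"][150:310,210:370],(640,640),interpolation=cv2.INTER_CUBIC))
hsv=cv2.cvtColor(f["color"],cv2.COLOR_BGR2HSV); white=(hsv[...,1]<50)&(hsv[...,2]>100)
near=np.hypot(x-.5245,y-.05)<.085; b=s["tool_pos"][2]-.0953
m=near&white&(z>b+.02)&(z<b+.076); p=W[m][:,:2]; print('side',circ(p,.066),circ(p))
p=W[near&white&(abs(z-b-.088)<.004)][:,:2]; hull=cv2.convexHull(p.astype(np.float32))[:,0].astype(float); print('top',circ(hull,.066))
m=near&(z>.01)&(z<.066)&(np.hypot(x-.5245,y-.05)>.06); p=W[m][:,:2]; print('jar side',circ(p,.067),circ(p))
E
```

```text
pos [0.5254 0.0522 0.1932] yaw 115.67 tilt [-4.0e-04  1.6e-03 -1.0e+00] F [-0.57  0.43 -1.64] w 0.15 t 18.2
tool delta [-0.0004 -0.001   0.0239]
side [0.52650269 0.05286469] [0.52615382 0.05241047 0.06552149]
top [0.52474755 0.05004314]
jar side [0.52506474 0.0520078 ] [0.52482006 0.05168761 0.06666498]
```

View pics/s16.png

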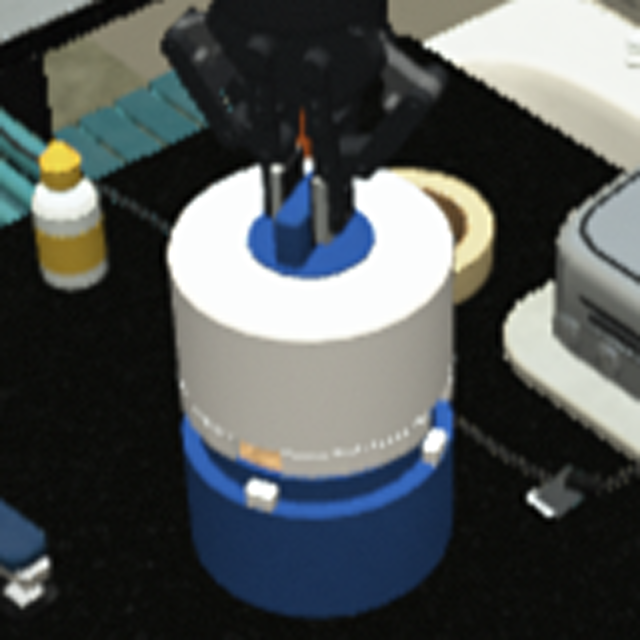

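The notch at (262,457) lines up with the lug at (262,493). I'll apply the remaining 1 mm correction and lower gently onto the neck, watching the force.

play_rows(
  moves=[
    [0,-0.001,0,0,0,0,0],
    [0,0,0.003,0,0,0,0],
    [0,0,0.003,0,0,0,0],
    [0,0,0.002,0,0,0,0],
    [0,0,0,0,0,0,0],
  ],
)

```text
time_s: 18.75
tool_pos: [0.5235, 0.0517, 0.1838]
orientation: [[-0.433, 0.901, -0.001], [0.901, 0.433, -0.0], [0.0, -0.001, -1.0]]
contact_force: [1.1, 0.0, -2.0]
width: 0.15
```

play_rows(
  moves=[
    [0,0,0.002,0,0,0,0],
    [0,0,0.002,0,0,0,0],
    [0,0,0,0,0,0,0],
  ],
)

```text
time_s: 19.05
tool_pos: [0.5236, 0.0517, 0.1799]
orientation: [[-0.433, 0.901, -0.001], [0.901, 0.433, -0.0], [0.0, -0.001, -1.0]]
contact_force: [0.1, 0.1, -3.0]
width: 0.152
```

The edge is past the rim (about 0.085) with no contact. Next is the lug level.

play_rows(
  moves=[
    [0,0,0.002,0,0,0,0],
    [0,0,0.001,0,0,0,0],
    [0,0,0,0,0,0,0],
  ],
)

```text
time_s: 19.35
tool_pos: [0.5237, 0.0517, 0.1771]
orientation: [[-0.433, 0.901, -0.0], [0.901, 0.433, -0.0], [0.0, -0.0, -1.0]]
contact_force: [-0.1, -0.1, -3.3]
width: 0.152
```

play_rows(
  moves=[
    [0,0,0.002,0,0,0,0],
    [0,0,0.001,0,0,0,0],
    [0,0,0,0,0,0,0],
  ],
)

```text
time_s: 19.65
tool_pos: [0.5237, 0.0517, 0.1741]
orientation: [[-0.433, 0.901, -0.0], [0.901, 0.433, -0.0], [0.0, -0.0, -1.0]]
contact_force: [0.1, 0.4, -2.0]
width: 0.152
```

The edge is below the lug tops (about 0.079) and moves freely, so the notches are over the lugs. Last millimetres to the shoulder (TCP z ≈ 0.169).

play_rows(
  moves=[
    [0,0,0.002,0,0,0,0],
    [0,0,0.001,0,0,0,0],
    [0,0,0,0,0,0,0],
  ],
)

```text
time_s: 19.95
tool_pos: [0.5237, 0.0517, 0.1711]
orientation: [[-0.433, 0.901, -0.0], [0.901, 0.433, 0.0], [0.0, -0.0, -1.0]]
contact_force: [0.1, -0.2, -1.5]
width: 0.146
```

play_rows(
  moves=[
    [0,0,0.001,0,0,0,0],
    [0,0,0.001,0,0,0,0],
    [0,0,0,0,0,0,0],
  ],
)

```text
time_s: 20.25
tool_pos: [0.5238, 0.0518, 0.1693]
orientation: [[-0.433, 0.901, 0.0], [0.901, 0.433, 0.0], [0.0, 0.0, -1.0]]
contact_force: [0.5, -1.0, -2.0]
width: 0.149
```

play_rows(
  moves=[
    [0,0,0.001,0,0,0,0],
    [0,0,0,0,0,0,0],
    [0,0,0,0,0,0,0],
  ],
)

```text
time_s: 20.55
tool_pos: [0.5239, 0.0519, 0.1691]
orientation: [[-0.433, 0.901, 0.0], [0.901, 0.433, 0.0], [0.0, 0.001, -1.0]]
contact_force: [-3.1, 1.2, 5.4]
width: 0.154
```

```bash
python3 - <<'E'
from h import *; from rig import *
s=state(); delta(s,[.5247,.0514,.1693])
f=grab_frame("scene"); W=cloud(f)
cv2.imwrite("pics/s17.png",cv2.resize(f["color"][150:310,210:370],(640,640),interpolation=cv2.INTER_CUBIC))
E
```

```text
pos [0.5239 0.0519 0.1691] yaw 115.68 tilt [ 2.e-04  6.e-04 -1.e+00] F [-3.09  1.19  5.41] w 0.154 t 20.55
tool delta [-0.0008  0.0005 -0.0002]
```

View pics/s17.png

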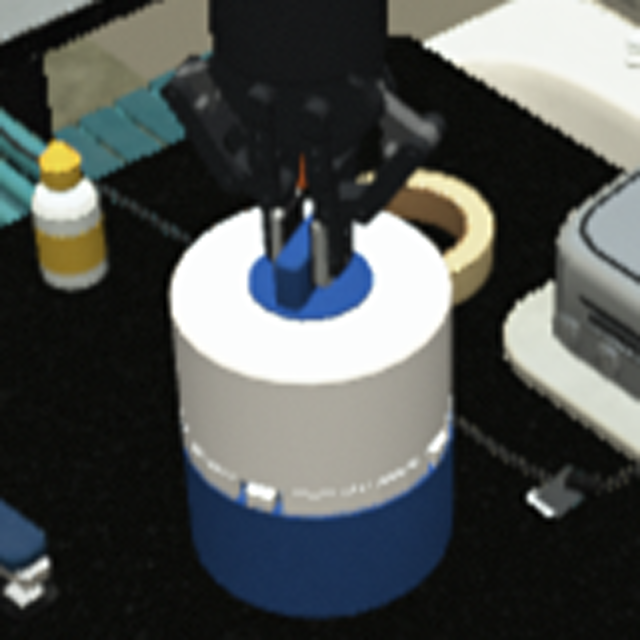

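The cover is home. The lug at (262,493) sits inside its notch with blue on both sides, and the second lug is at (440,440). Fz jumped to +5 N at exactly the expected height. Releasing and rising.

play_rows(
  moves=[
    [0,0,0,0,0,0,0.2],
    [0,0,0,0,0,0,0.25],
    [0,0,0,0,0,0,0.4],
    [0,0,0,0,0,0,0.6],
    [0,0,0,0,0,0,0.6],
  ],
)

```text
time_s: 21.1
tool_pos: [0.5238, 0.0516, 0.1682]
orientation: [[-0.433, 0.901, -0.0], [0.901, 0.433, -0.0], [-0.0, -0.0, -1.0]]
contact_force: [-0.2, -0.4, -0.2]
width: 0.599
```

play_rows(
  moves=[
    [0,0,-0.01,0,0,0,0.6],
    [0,0,-0.02,0,0,0,0.6],
    [0,0,-0.03,0,0,0,0.8],
    [0,0,-0.03,0,0,0,0.8],
    [0,0,0,0,0,0,0.8],
  ],
)

```text
time_s: 21.6
tool_pos: [0.5264, 0.052, 0.2639]
orientation: [[-0.433, 0.901, 0.009], [0.901, 0.433, 0.002], [-0.002, 0.009, -1.0]]
contact_force: [0.5, -0.3, 0.3]
width: 0.801
```

```bash
python3 - <<'E'
from h import *; from rig import *
s=state(); delta(s,[.5247,.0514,.1693])
f=grab_frame("scene"); W=cloud(f); x,y,z=W[...,0],W[...,1],W[...,2]
cv2.imwrite("pics/s18.png",cv2.resize(f["color"][150:310,170:370],(800,600) if 0 else (750,600),interpolation=cv2.INTER_CUBIC))
hsv=cv2.cvtColor(f["color"],cv2.COLOR_BGR2HSV); white=(hsv[...,1]<50)&(hsv[...,2]>100)
near=np.hypot(x-.5245,y-.05)<.085
m=near&white&(z>.1)&(z<.15); p=W[m][:,:2]; print('side',circ(p,.066),circ(p))
q=W[near&white&(z>.155)&(z<.175)]; hull=cv2.convexHull(q[:,:2].astype(np.float32))[:,0].astype(float); print('top c',circ(hull,.066),'z',np.percentile(q[:,2],[10,50,90]))
n=np.linalg.lstsq(np.c_[q[:,:2]-q[:,:2].mean(0),np.ones(len(q))],q[:,2],rcond=None)[0]; print('plane slope',n)
m=near&(z>.01)&(z<.066)&(np.hypot(x-.5245,y-.05)>.06); p=W[m][:,:2]; print('jar side',circ(p,.067))
b=near&(z>.18)&(z<.2); q=W[b]; print('bar',len(q),q.mean(0) if len(q) else None)
f=grab_frame("wrist"); cv2.imwrite("pics/w18.png",f["color"]); W=cloud(f,s); x,y,z=W[...,0],W[...,1],W[...,2]
near=np.hypot(x-.5245,y-.05)<.08
q=W[near&(abs(z-.162)<.008)]; hull=cv2.convexHull(q[:,:2].astype(np.float32))[:,0].astype(float); print('wrist top c',circ(hull,.066),np.median(q[:,2]))
n=np.linalg.lstsq(np.c_[q[:,:2]-q[:,:2].mean(0),np.ones(len(q))],q[:,2],rcond=None)[0]; print('plane slope',n)
E
```

```text
pos [0.5264 0.052  0.2639] yaw 115.67 tilt [-0.0023  0.0089 -1.    ] F [ 0.54 -0.26  0.3 ] w 0.801 t 21.6
tool delta [ 0.0005 -0.0026  0.0946]
side [ 0.452625   -0.04181626] [0.52450204 0.05239586 0.06557519]
top c [0.52295232 0.05043785] z [0.15991848 0.16288003 0.16465759]
plane slope [0.01038662 0.01541007 0.16254793]
jar side [0.52505744 0.0521323 ]
bar 211 [0.52067119 0.04744932 0.18975137]
wrist top c [0.52606424 0.05254104] 0.16444501060744554
plane slope [0.00798105 0.00237325 0.16455676]
```

View pics/s18.png

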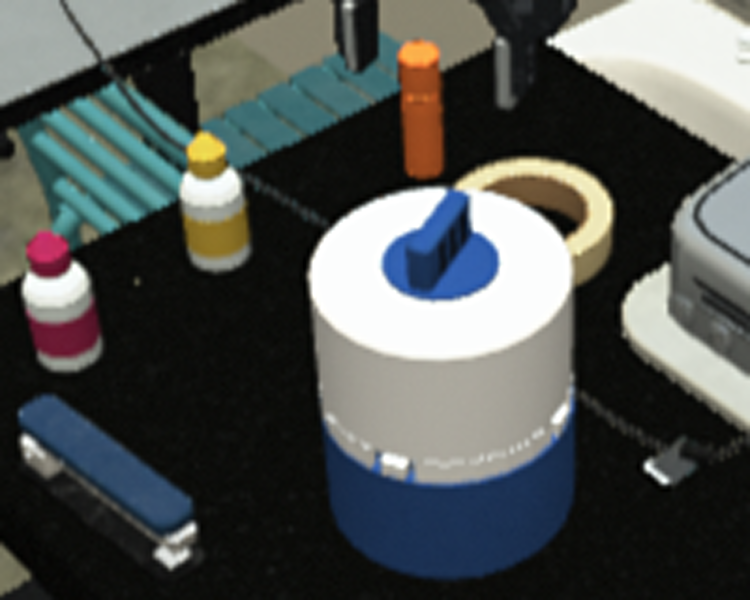

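View pics/w18.png

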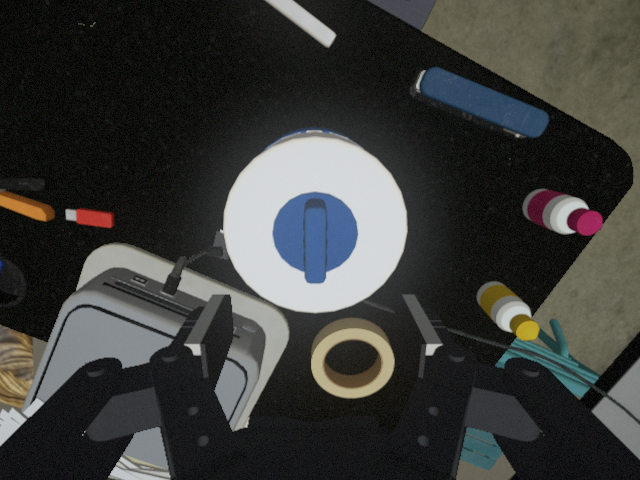

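The cover stands home:
- Top height is 0.1629 m (scene) and 0.1644 m (wrist) against 0.162 expected; off the notches it would read 0.172.
- It is level to the eye, and the lugs show in the notches.
- Both bottles are upright.
- The gripper is clear, about 95 mm up.

I'll let it settle briefly, then hand in.

play_rows(
  moves=[
    [0,0,-0.01,0,0,0,0.8],
    [0,0,0,0,0,0,0.8],
    [0,0,0,0,0,0,0.8],
    [0,0,0,0,0,0,0.8],
  ],
)

```text
time_s: 22.1
tool_pos: [0.5235, 0.0517, 0.2678]
orientation: [[-0.433, 0.901, -0.001], [0.901, 0.433, -0.0], [0.0, -0.001, -1.0]]
contact_force: [-0.4, -0.4, -0.5]
width: 0.802
```

```bash
python3 - <<'E'
from h import *; from rig import *
f=grab_frame("scene"); W=cloud(f)
f0,_=pickle.load(open("scene0.pkl","rb")); W0=cloud(f0)
for c in ((.546,.304),(.427,.286)):
    r=[]
    for w in (W0,W):
        q=w[(np.hypot(w[...,0]-c[0],w[...,1]-c[1])<.045)&(w[...,2]>.02)&(w[...,2]<.1)]; r.append(np.median(q,0).round(4))
    print(r)
print(sign_off())
E
```

```text
[array([0.5424, 0.2968, 0.0543]), array([0.5423, 0.297 , 0.054 ])]
[array([0.4243, 0.2796, 0.0549]), array([0.424 , 0.2795, 0.0555])]
the job is handed in; nothing more can be done
None
```

The glue stick is standing in the jar and the cover is fully home over it. I handed the job in at about 22 s; no verdict is reported.

**Glue stick:** I gripped the green-capped stick on the black desk and lowered it until it touched the packing. The force rose from 2.2 to 4.0 N at about 1.5 N per mm. I eased back to about 1 N, let go, and it stayed upright in the centre of the jar. I did not see it again after the cover went on.

**Cover:** I turned it to the jar's yaw of 25.7° and lowered it over the neck. It met no resistance until the expected shoulder height, where the wrist force jumped to about 5 N.

**Last checks:**
- **Height:** the cover's top read 0.163 m (scene camera) and 0.164 m (wrist camera) against the expected 0.162 m; off the notches it would be 0.172 m.
- **Centring and lugs:** the cover is about 1–2 mm off centre, and the two visible lugs sit inside their notches.
- **Ink bottles:** both are upright and within 1 mm of where they started.
- **Gripper:** clear of everything, about 10 cm above the release height.

**Disagreements:** the cameras differed by 1–3 mm in places. The scene camera's plane fit gave the cover's top a slope of about 0.019 and the wrist camera's about 0.008, both under the 0.04 limit. One fixed-radius fit of the cover's side wall landed on a false solution and I discarded it; the free fit agreed with the other measurements.

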